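# Press home the record board's catches with a sprung hand press

### The job

Close the record board: take the press tool by its handle, set it on the rail at the end with the round tab, and slide it along to the other end in one sweep with steady, moderate pressure, without lifting it off midway, so that all seven catches go down flush with the rail. Press only with the tool, hard enough to move the catches but never forcing them (stay well under 16 N), then stand the tool upright on the middle of its cork mat and let go, leaving the other things alone.

Things in the scene. Friction and masses are not known exactly. Their poses are not given: they have to be found in the camera images.
- stand: Record-board stand fixed to the table: base 200 x 165 x 8 mm, on it a plywood board 220 x 150 x 10 mm with a ruled sheet and, along one long side, an aluminium rail with 7 grey catches. Origin on the table under the rail's middle; x along the rail, +x to the end where a round plywood tab (44 mm wide) sticks out; y across, sheet on the -y side; z up. The pose does not show the board's height and pitch (see rail_mid).
- rail_mid (a point): Nominal middle of the rail's top, 65 mm above the table; does not move with the board. Rail 200 mm long, 30 wide. The board is clamped stiff (no give under the tool) between two posts at an UNKNOWN height, rail middle 53 to 77 mm above the table, and an UNKNOWN pitch up to 0.1 rad either way about a y axis 17 mm under the rail's top (ends up to 10 mm higher or lower): feel or see it.
- press: Sprung press tool standing loose on the mat, 96 mm high, about 0.3 to 0.4 kg. Wooden handle 30 (x) x 24 (y) mm from 40 to 96 mm up; housing 40 x 26 mm from 24 to 40 mm; below it a steel ski foot, see foot_sole. Origin: centre of the foot's underside, spring relaxed; it moves with the handle, not the foot. x along the foot, z up. Same both ways round.
- foot_sole (a point): The foot's underside centre, moves with the sprung foot. Polished steel, slides easily. Foot 68 mm long (x), 24 wide, flat for the middle 24 mm, tips rising at 22 degrees. It gives upward into the housing by at most 11 mm: starts to move at 3 N, then 2.5 N more per mm.
- mat: Fixed cork rest mat, 100 x 100 x 4 mm, flat on the table; origin at the centre of its underside, so its top is at 4 mm. The tool stands here at the start and belongs here at the end.
- canister: Bystander: black film canister, 32 mm across, 50 mm high, loose. Origin at the centre of its underside.
- cup: Bystander: open steel cup, 72 mm across, 85 mm high, loose. Origin at the centre of its underside.
- pliers: Bystander: banding pliers lying flat, steel jaws, black handles, about 170 mm long, loose. Origin near the pivot, on the table.
- catch1 (a joint): Catch 1 of the row, counted from the tab end: grey plastic key 14 mm along the rail, 16 mm across, centred at x = 66 mm, y = 0 on the rail. Value in m: 0 = standing 5 mm proud of the rail, 0.005 = flush with the rail's top (stop at 0.0055). It starts at 0 to 0.0008, goes down under about 3.5 N of push and stays where it is left.
- catch2 (a joint): Catch 2 of the row, counted from the tab end: grey plastic key 14 mm along the rail, 16 mm across, centred at x = 44 mm, y = 0 on the rail. Value in m: 0 = standing 5 mm proud of the rail, 0.005 = flush with the rail's top (stop at 0.0055). It starts at 0 to 0.0008, goes down under about 3.5 N of push and stays where it is left.
- catch3 (a joint): Catch 3 of the row, counted from the tab end: grey plastic key 14 mm along the rail, 16 mm across, centred at x = 22 mm, y = 0 on the rail. Value in m: 0 = standing 5 mm proud of the rail, 0.005 = flush with the rail's top (stop at 0.0055). It starts at 0 to 0.0008, goes down under about 3.5 N of push and stays where it is left.
- catch4 (a joint): Catch 4 of the row, counted from the tab end: grey plastic key 14 mm along the rail, 16 mm across, centred at x = 0 mm, y = 0 on the rail. Value in m: 0 = standing 5 mm proud of the rail, 0.005 = flush with the rail's top (stop at 0.0055). It starts at 0 to 0.0008, goes down under about 3.5 N of push and stays where it is left.
- catch5 (a joint): Catch 5 of the row, counted from the tab end: grey plastic key 14 mm along the rail, 16 mm across, centred at x = -22 mm, y = 0 on the rail. Value in m: 0 = standing 5 mm proud of the rail, 0.005 = flush with the rail's top (stop at 0.0055). It starts at 0 to 0.0008, goes down under about 3.5 N of push and stays where it is left.
- catch6 (a joint): Catch 6 of the row, counted from the tab end: grey plastic key 14 mm along the rail, 16 mm across, centred at x = -44 mm, y = 0 on the rail. Value in m: 0 = standing 5 mm proud of the rail, 0.005 = flush with the rail's top (stop at 0.0055). It starts at 0 to 0.0008, goes down under about 3.5 N of push and stays where it is left.
- catch7 (a joint): Catch 7 of the row, counted from the tab end: grey plastic key 14 mm along the rail, 16 mm across, centred at x = -66 mm, y = 0 on the rail. Value in m: 0 = standing 5 mm proud of the rail, 0.005 = flush with the rail's top (stop at 0.0055). It starts at 0 to 0.0008, goes down under about 3.5 N of push and stays where it is left.
There are look-alikes about, which are no part of the job. There is more than one size of the press; the one meant has the size given above.

How it is judged (in metres and radians):
On the way, in this order (a step that is already met when the one before it is completed fails the run):
1. the first catch (tab end) is pressed home with the tool on the rail (value of joint catch1 above 0.0038 m and contact force between press and stand above 1 N), for 0.02 s.
2. all seven catches are down (value of joint each of catch1, catch2, catch3, catch4, catch5, catch6, catch7 above 0.0038 m), for 0.1 s.
At the end, for the whole second after the job is handed in: All seven catches are down to within 1.2 mm of flush (joint above 0.0038), and the press tool stands on the mat, upright within 0.1 rad, its centre within 30 mm of the mat's centre, let go and at rest (all of step 2 and horizontal distance between press and mat below 0.03 m and angle between press's own z axis and vertical below 0.1 rad and height (world z) of press between -0.002 and 0.01 m and linear speed of press below 0.02 m/s); the robot touches nothing.
It fails at once if the tool presses or pushes on the board and catches with more than 16 N (contact force between press and stand above 16 N).
It fails at once if fingers or arm push on the stand, board or catches (contact force between any of the fingers, the arm and stand above 2 N).
It fails at once if the sweep is begun elsewhere than at the tab end: catch 4, 5, 6 or 7 goes home while catch 1 is still up (value of joint catch1 below 0.0038 m and value of joint any of catch4, catch5, catch6, catch7 above 0.0038 m).
It fails at once if the tool is lifted off the rail (its underside over 110 mm above the table) after catch 1 is home and before catch 7 is (value of joint catch1 above 0.0038 m and value of joint catch7 below 0.0038 m and z of press in the frame of stand above 0.11 m).
It fails at once if a bystander is pushed more than 30 mm (distance of any of canister, cup, pliers from where it was at the start of the episode above 0.03 m).
It also fails if it takes over 72 s, if anything falls off the work surface, if the arm or the gripper's body presses on something with over 40 N, if the wrist force passes 120 N, or if a joint passes its speed limit or range.

### The arm

A 6-joint arm with a two-finger parallel gripper is mounted at the origin on the work surface. World frame = base frame: x ahead of the robot, y to its left, z up, the work surface at z = 0. Lengths are in mm, angles in degrees, forces in N, time in s.
With the tool pointing down it reaches from about 350 to 850 mm from the base axis. Payload 8.1 kg.
Tool frame: the origin (TCP) lies midway between the tips of the shut fingers; the grasp point (between the pads) lies hold_point_z behind it (hold_point_z is the distance from the TCP to the grasp point, in mm); z points along the fingers, x is the direction in which the jaws open and shut, and the axes are right-handed (so a half turn about z gives the same grasp; the last joint's range is limited). The gripper opens to 85 mm and grips with 20 to 120 N. Pads are 22 mm wide; open, the fingers measure 114 mm over their backs; the gripper's body (76 mm by 85 mm) begins 54 mm behind the grasp point. The pads swing forward as they close: fully open they stand 13 mm farther back than shut.
Start: joints at [-74.737, 7.471, 85.268, -0, 87.261, -4.893], TCP at [206.773, -563.249, 194.192] pointing down, gripper open.
Joint ranges: [-169.43, 169.43], [-51.17, 129.36], [1.28, 143.12], [-76.62, 256.62], [0, 156.53], [-152.29, 152.29]. Speed limits (degrees/s): [136.94, 136.94, 159.86, 180, 180, 180].

### API

Orientations are given as [roll, pitch, yaw] about the fixed x, y, z axes, in that order (R = Rz(yaw) Ry(pitch) Rx(roll)).
In Python, from bench import * gives the robot as it stands.
- The arm moves only by the shell command python3 -m pendant 'ROWS' [OPENING] [FORCE]. ROWS is JSON, a list that holds one entry, the list of rows, each a list of 4 numbers: the shift along the tool's x, y, z normalised to -1 to 1, where 1 is 0.02 m, then the turn about the tool's z normalised to -1 to 1, where 1 is 0.08 rad. A call has exactly 10 rows; each row shifts and turns the pose as measured when the row begins, along the tool's axes as they then stand; what a row does not reach is not made up. A row lasts 1/12 s, in which the tool goes at most 41.7 mm and 7.16 degrees, less where a joint would pass 70% of its speed; a pose out of reach is approached as far as the arm can. A call with a number of a shift or a turn outside -1 to 1 is refused whole. A call with a gripper value outside its range is refused whole. OPENING is the gripper's target within -1 to 1 (fully open at 1, half-way at 0, shut at -1), set as the call begins (- or left out, the last holds). The fingers move at their own pace and stop on an object; FORCE is the grip in N (left out, the last holds). Time passes only in rows, so rows that do not move let the fingers close, or fill a call up. It gives the time, the measured TCP pose, the force and the opening at its end, in the units of the state.
- sense(): the state, without advancing time (a new reading comes with each control period).
- snapshot(name): name is "side" or "top" or "wrist"; returns the picture (420x560x3 uint8, red, green, blue); there is no depth.
- calibration(name): a dict with "mtx" (3x3 intrinsics, pixels), "D" ([k1, k2, p1, p2, k3] as OpenCV has them; the pictures are not rectified), "world_to_cam" (4x4, takes a point from world to camera coordinates); the wrist camera has in their place "hand_eye" (4x4, takes a point from camera to tool coordinates, whose origin is the TCP and whose axes are the tool frame's). Camera axes: x right, y down, z forward; pixel columns grow to the right and rows downward; lengths in mm; the calibration is good to about 2 mm. A picture is of the moment at which its call begins: read the wrist's pose just before it. calibration takes no time and is no camera call.
- hand_in(): hands the job in, once; it reports no verdict.
The state is a dict: "time": time; "joint_pos": joint angles; "qd": joint speeds; "joint_efforts": joint torques, N m; "tool_pos": TCP position; "tcp_rot": TCP orientation; "ft_force": force on the tool from outside, world axes, zero at the start; "wrist_torque": the same for the moment, N m; "finger_gap": finger opening in mm.
Only numpy, scipy, OpenCV 4.12 (cv2) and the standard library are available. Lean on these libraries where they do the work, as an engineer would, in place of code of your own. Each camera call takes 0.05 s, during which the arm holds its last target.

## Working session

There is one attempt and no reset: what is moved stays moved. The work goes in short steps, Python scripts to look and compute and a shell command to move; the robot and the scene stay as the last step left them, time stands still between calls to the robot, and variables do not carry over. Pictures are saved under pics/ and viewed, and the job is handed in when it is done.

```bash
ls; mkdir -p pics
cat > h.py <<'E'
from bench import *
import numpy as np, cv2
from scipy.spatial.transform import Rotation as R
def save(n,f):
    s=sense(); p=snapshot(n); cv2.imwrite('pics/'+f,cv2.cvtColor(p,cv2.COLOR_RGB2BGR)); return s
def T(s):
    M=np.eye(4); M[:3,:3]=R.from_euler('xyz',s['tcp_rot'],degrees=True).as_matrix(); M[:3,3]=s['tool_pos']; return M
def cam(n,s=None):
    c=calibration(n)
    if 'world_to_cam' in c: return c['mtx'],c['D'],np.array(c['world_to_cam'])
    return c['mtx'],c['D'],np.linalg.inv(T(s)@np.array(c['hand_eye']))
def ray(n,uv,s=None):
    K,D,W=cam(n,s); q=cv2.undistortPoints(np.array([[uv]],float),np.array(K,float),np.array(D,float))[0,0]
    Wi=np.linalg.inv(W); d=Wi[:3,:3]@[q[0],q[1],1]; return Wi[:3,3],d/np.linalg.norm(d)
def onz(n,uv,z,s=None):
    o,d=ray(n,uv,s); return o+d*(z-o[2])/d[2]
def tri(rs):
    A=0;b=0
    for o,d in rs:
        P=np.eye(3)-np.outer(d,d);A=A+P;b=b+P@o
    x=np.linalg.solve(A,b); return x,[np.linalg.norm((np.eye(3)-np.outer(d,d))@(x-o)) for o,d in rs]
def proj(n,p,s=None):
    K,D,W=cam(n,s); p=np.atleast_2d(np.array(p,float)); 
    return cv2.projectPoints(p,cv2.Rodrigues(W[:3,:3])[0],W[:3,3],np.array(K,float),np.array(D,float))[0][:,0]
E
python3 - <<'E'
from h import *
print(sense())
for n in ['side','top','wrist']:
    save(n,n+'0.png'); print(calibration(n))
import bench; print([a for a in dir(bench) if a[0]!='_'])
E
```

```text
pics
{'time': 0.0, 'joint_pos': array([-7.47369841e+01,  7.51452739e+00,  8.53298617e+01, -1.06225944e-03,
        8.72615085e+01, -4.89425694e+00]), 'qd': array([ 0.02253838,  0.04916556, -0.04198456, -0.03297756, -0.05693514,
        0.05505115]), 'joint_efforts': array([-1.09204073e-03, -5.69395924e+01, -5.00563502e+01, -4.06132949e-04,
        1.45513960e-02, -6.89589569e-06]), 'tool_pos': array([ 206.59698988, -562.64781352,  193.14496838]), 'tcp_rot': array([-1.79992022e+02,  1.05601984e-01, -6.98426681e+01]), 'ft_force': array([ 0.02033381, -0.6846909 ,  0.00948707]), 'wrist_torque': array([ 0.0050725 , -0.00061169,  0.01756667]), 'finger_gap': 85.64067771092705}
{'mtx': array([[507.84174697,   0.        , 278.38126978],
       [  0.        , 507.84174697, 198.93678019],
       [  0.        ,   0.        ,   1.        ]]), 'D': array([-0.04922023,  0.        ,  0.        ,  0.        ,  0.        ]), 'world_to_cam': array([[-8.95194522e-01, -4.45471301e-01, -1.34939452e-02,
         5.11870107e+02],
       [-2.94256098e-01,  6.13518589e-01, -7.32808494e-01,
         1.99600623
[... 755 characters left out ...]
     1.00000000e+00]])}
{'mtx': array([[335.71485772,   0.        , 279.74272694],
       [  0.        , 335.71485772, 206.88079549],
       [  0.        ,   0.        ,   1.        ]]), 'D': array([-0.05930844,  0.        ,  0.        ,  0.        ,  0.        ]), 'hand_eye': array([[ 9.99999813e-01, -1.17592461e-04,  6.00662154e-04,
         1.34934444e+00],
       [-6.83596262e-05,  9.53772827e-01,  3.00528519e-01,
        -7.72681028e+01],
       [-6.08235129e-04, -3.00528503e-01,  9.53772640e-01,
        -1.80535520e+02],
       [ 0.00000000e+00,  0.00000000e+00,  0.00000000e+00,
         1.00000000e+00]])}
['PlanningError', 'calibration', 'hand_in', 'hold_point_z', 'sense', 'snapshot']
```

View pics/side0.png

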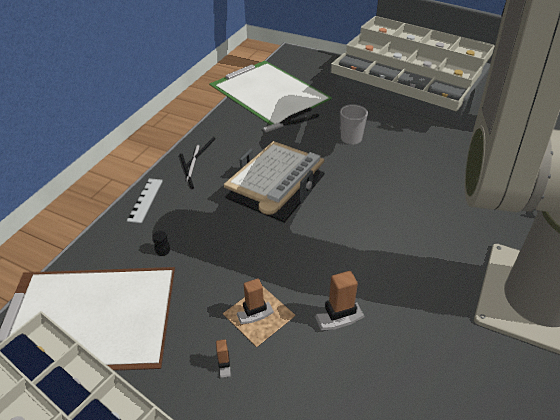

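View pics/top0.png

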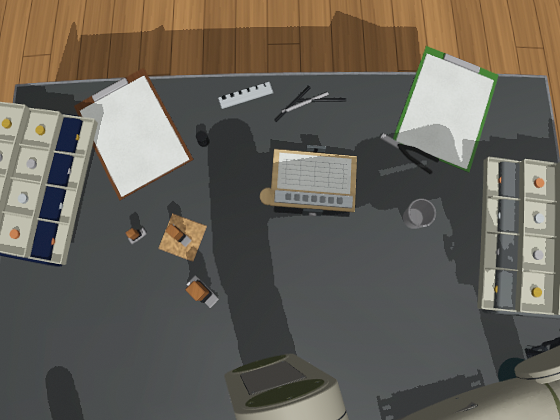

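View pics/wrist0.png

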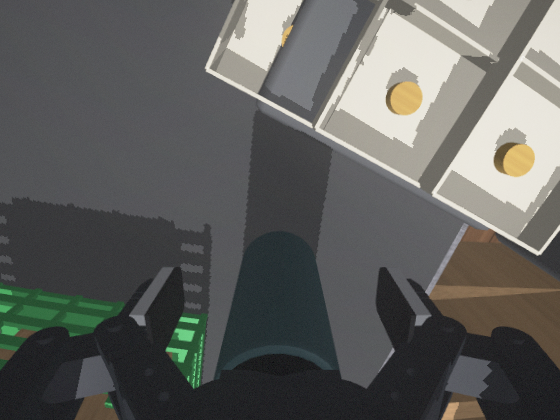

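```bash
python3 -c "
from bench import *;print(hold_point_z)"; python3 -m pendant --help | head -30
```

```text
18.700000000000003invalid input: not JSON, or not a number
```

Run:
```python
import cv2
t=cv2.imread('pics/top0.png'); s=cv2.imread('pics/side0.png')
def z(im,x,y,w,h,k,f): cv2.imwrite('pics/'+f,cv2.resize(im[y:y+h,x:x+w],None,fx=k,fy=k,interpolation=cv2.INTER_CUBIC))
z(t,255,140,110,80,7,'t_st.png'); z(t,120,205,110,80,7,'t_mat.png')
z(s,215,130,120,90,6,'s_st.png'); z(s,210,260,120,90,6,'s_mat.png')
```

```text
(no output)
```

View pics/t_st.png

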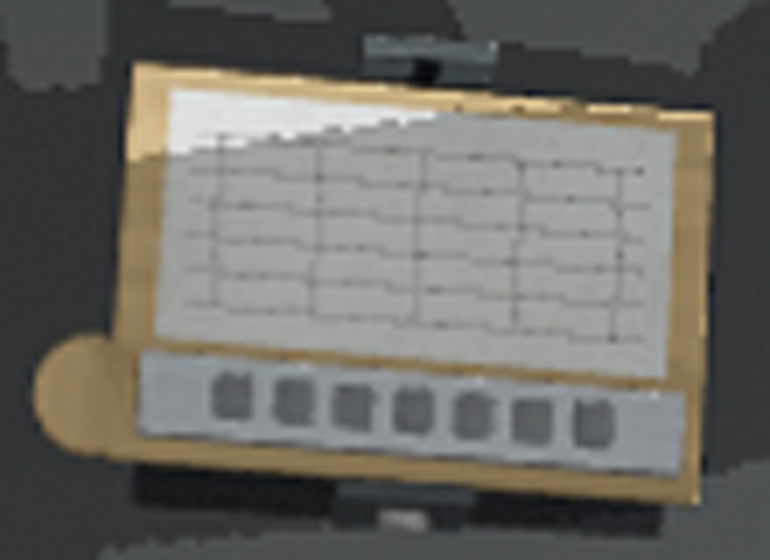

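View pics/t_mat.png

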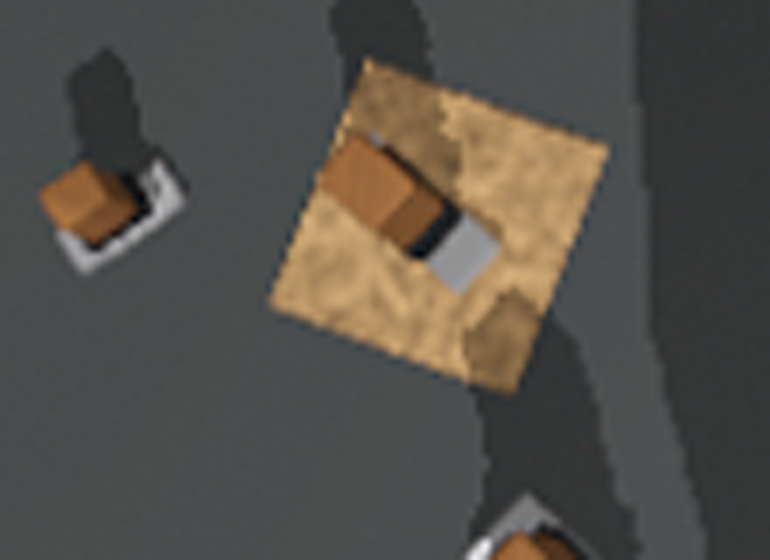

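View pics/s_st.png

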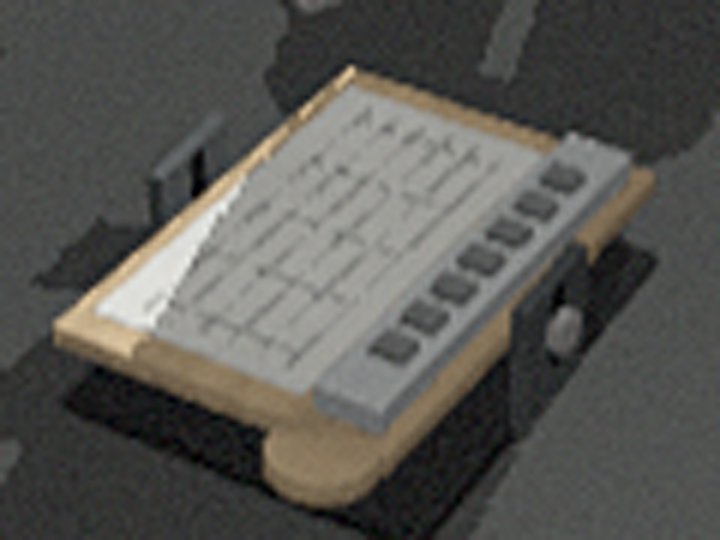

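View pics/s_mat.png

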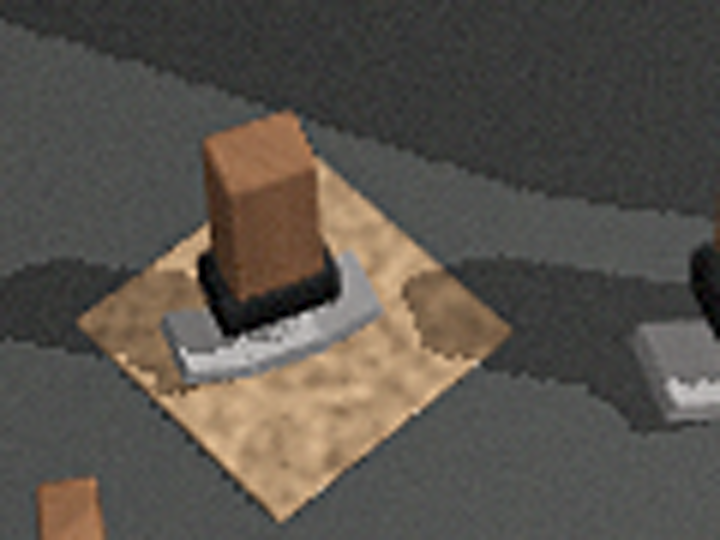

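Run:
```python
from h import *
def t(x,y): return ('top',(x/7+255,y/7+140))
def tm(x,y): return ('top',(x/7+120,y/7+205))
def s(x,y): return ('side',(x/6+215,y/6+130))
def sm(x,y): return ('side',(x/6+210,y/6+260))
def P(n,*obs):
    x,r=tri([ray(*o) for o in obs]); print(n,x.round(1),np.round(r,1)); return x
c=[P('matA',tm(370,58),sm(78,322)) , P('matB',tm(608,150),sm(320,155)) if 0 else P('matB',tm(517,395),sm(512,328)), P('matC',tm(270,305),sm(280,521))]
m=np.array([onz(*tm(*p),4) for p in [(370,58),(608,150),(517,395),(270,305)]]); print(m.round(1), m.mean(0))
for n,a,b in [('tab-far(sheet)',(140,350),(312,390)),('tab-near',(137,432),(375,425)),('end near',(680,473),(630,150)),('end far',(685,393),(570,132))]: P(n,t(*a),s(*b))
C1=P('c1',t(233,397),s(393,347)); C7=P('c7',t(595,423),s(568,178)); C4=P('c4',t(413,410),s(482,259))
d=C1-C7; print(np.degrees(np.arctan2(d[1],d[0])),np.linalg.norm(d))
P('hA',tm(318,182),sm(232,192));P('hB',tm(355,133),sm(203,143));
# side-based top face at z=100
for p in [(203,143),(293,112),(318,155),(232,192)]: print(onz(*sm(*p),100).round(1))
for p in [(318,182),(355,133),(417,183),(390,245)]: print('t',onz(*tm(*p),100).round(1))
```

```text
matA [544.5 296.8   1.9] [1.5 1.5]
matB [416.7 238.4   3. ] [0.2 0.2]
matC [450.6 332.9   4.8] [0.6 0.6]
[[545.6 296.8   4. ]
 [508.8 204.6   4. ]
 [416.5 238.2   4. ]
 [451.3 333.2   4. ]] [480.53704326 268.22557726   4.        ]
tab-far(sheet) [589.3  21.8  66.3] [1.2 1.2]
tab-near [561.2  23.7  61.2] [0. 0.]
end near [ 543.8 -174.    55.3] [0.1 0.1]
end far [ 573.2 -177.8   52.4] [1.1 1.1]
c1 [571.7 -11.4  67.4] [0.5 0.5]
c7 [ 560.4 -143.8   57.2] [2.2 2.2]
c4 [566.2 -76.9  62.9] [1.1 1.1]
85.11580331987496 133.28308074077785
hA [483.7 292.3 100.6] [0.7 0.7]
hB [500.9 279.6  99.4] [0.9 0.9]
[499.7 279.9 100. ]
[481.1 258.  100. ]
[466.9 268.9 100. ]
[483.3 291.8 100. ]
t [484.4 292.6 100. ]
t [501.7 279.8 100. ]
t [483.7 257.3 100. ]
t [461.9 266.5 100. ]
```

```bash
python3 -m pendant '[[[0,0,-1,0],[0,0,-1,0],[0,0,-1,0],[0,0,-1,0],[0,0,-1,-1],[0,0,0,-1],[0,0,0,-1],[0,0,0,-1],[0,0,0,-1],[0,0,0,-1]]]' 1 60
python3 - <<'E'
from h import *
def t(x,y): return ('top',(x,y))
for n,p in [('big',(203,291)),('small',(135,235)),('can',(202,136)),('cup',(420,213))]: print(n,onz('top',p,40).round())
E
```

```text
time: 0.98
tool_pos: [206.0, -560.5, 293.2]
tcp_rot: [-179.7, 0.5, -41.3]
ft_force: [0.5, -0.3, -0.9]
finger_gap: 85.4
big [339. 208.  40.]
small [483. 388.  40.]
can [748. 216.  40.]
cup [ 530. -354.   40.]
```

```bash
python3 -m pendant '[[[-0.18,-1,0,0],[-0.18,-1,0,0],[-0.18,-1,0,0],[-0.18,-1,0,0],[-0.18,-1,0,0],[-0.18,-1,0,0],[-0.18,-1,0,0],[-0.18,-1,0,0],[-0.18,-1,0,0],[-0.18,-1,0,0]]]' >/dev/null
python3 -m pendant '[[[-0.18,-1,0,0],[-0.18,-1,0,0],[-0.18,-1,0,0],[-0.18,-1,0,0],[-0.18,-1,0,0],[-0.18,-1,0,0],[-0.18,-1,0,0],[-0.18,-1,0,0],[-0.18,-1,0,0],[-0.18,-1,0,0]]]'
python3 -m pendant '[[[0,0,0,-1],[0,0,0,-1],[0,0,0,-1],[0,0,0,-1],[0,0,0,-1],[0,0,0,-1],[0,0,0,-1],[0,0,0,-1],[0,0,0,-1],[0,0,0,-1]]]'
```

```text
time: 2.65
tool_pos: [418.1, -195.0, 289.4]
tcp_rot: [-179.5, 1.2, -41.3]
ft_force: [0.5, -0.4, 0.7]
finger_gap: 85.6
time: 3.48
tool_pos: [419.1, -188.8, 286.6]
tcp_rot: [-178.5, 0.6, 6.9]
ft_force: [0.2, -0.8, 0.8]
finger_gap: 85.4
```

```bash
python3 -m pendant '[[[0,0,0,-1],[0,0,0,-1],[0,0,0,-1],[0,0,0,-1],[0,0,0,-1],[0,0,0,-1],[0,0,0,-1],[0,0,0,-1],[0,0,0,-1],[0,0,0,-1]]]'
python3 - <<'E'
from h import *
s=save('wrist','w1.png'); print(s['tool_pos'],s['tcp_rot'])
print(proj('wrist',[566,-76,60],s))
E
```

```text
time: 4.32
tool_pos: [417.4, -187.7, 283.4]
tcp_rot: [-178.2, -0.7, 55.1]
ft_force: [-0.5, 0.1, -0.7]
finger_gap: 85.3
[ 417.36896165 -187.74797903  283.37331089] [-178.22341911   -0.67476815   55.13831863]
[[415.47227396 216.61505061]]
```

View pics/w1.png

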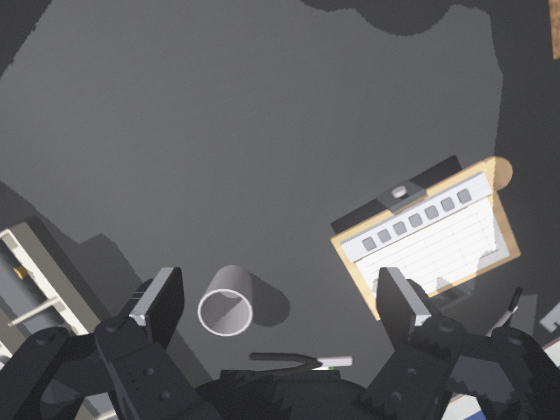

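```bash
cat >> h.py <<'E'
def go(s,target,yaw=None):
    M=T(s); d=M[:3,:3].T@(np.array(target,float)-M[:3,3]); print('tool shift units(20mm):',(d/20).round(2),'yaw now',round(s['tcp_rot'][2],2))
    if yaw is not None: 
        e=(yaw-s['tcp_rot'][2]+180)%360-180; print('turn units',round(-e/4.5837,2))
E
python3 - <<'E'
from h import *
s=sense(); c=onz('wrist',(300,200),60,s);print(c)
d=np.array([566-c[0],-76-c[1],0]); print(d); go(s,s['tool_pos']+d)
E
```

```text
[ 462.22487959 -185.34737334   60.        ]
[103.77512041 109.34737334   0.        ]
tool shift units(20mm): [7.44 1.18 0.05] yaw now 55.49
```

```bash
python3 -m pendant '[[[0.9,0.14,0.2,0],[0.9,0.14,0.2,0],[0.9,0.14,0.2,0],[0.9,0.14,0.2,0],[0.9,0.14,0.2,0],[0.9,0.14,0.2,0],[0.9,0.14,0.2,0],[0.9,0.14,0.2,0],[0.9,0.14,0.2,0],[0,0,0,0]]]'
python3 - <<'E'
from h import *
s=save('wrist','w2.png'); print(s['tool_pos'],s['tcp_rot'])
im=cv2.imread('pics/w2.png'); cv2.imwrite('pics/w2z.png',cv2.resize(im[90:290,140:460],None,fx=2.5,fy=2.5,interpolation=cv2.INTER_CUBIC))
E
```

```text
time: 5.2
tool_pos: [533.4, -63.7, 244.6]
tcp_rot: [-178.1, -0.6, 54.1]
ft_force: [0.5, -0.1, 0.1]
finger_gap: 85.3
[533.42646263 -63.65859324 244.63774296] [-178.07778984   -0.55386052   54.09279261]
```

View pics/w2.png

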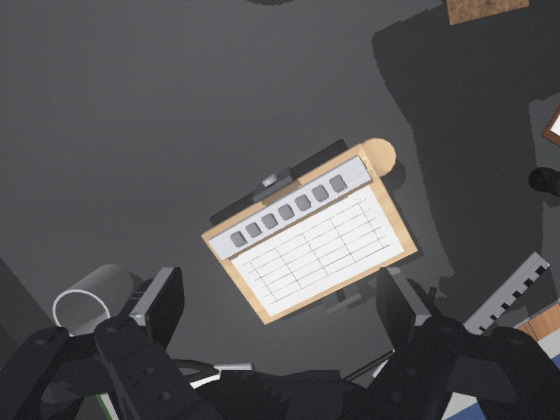

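View pics/w2z.png

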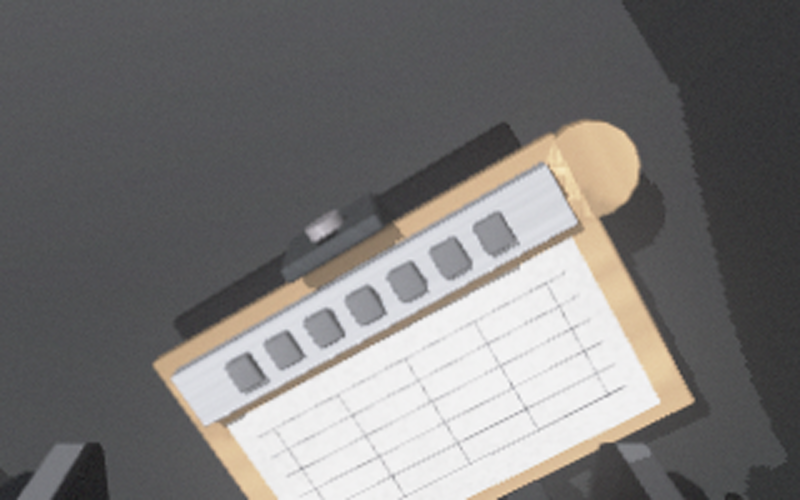

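```bash
cat > fit.py <<'E'
from h import *
from scipy.optimize import least_squares
def t(x,y): return ('top',(x/7+255,y/7+140))
def s_(x,y): return ('side',(x/6+215,y/6+130))
def w(x,y): return ('wrist',(x/2.5+140,y/2.5+90))
S=dict(tool_pos=np.array([533.426,-63.659,244.638]),tcp_rot=np.array([-178.078,-.5539,54.0928]))
# stand-local rail points (u along, v across, up above rail top)
pts={'tn':(100,15,0),'tf':(100,-15,0),'en':(-100,15,0),'ef':(-100,-15,0),'c1':(66,0,4.6),'c4':(0,0,4.6),'c7':(-66,0,4.6)}
obs={'tn':[t(137,432),s_(375,425),w(545,163)],'tf':[t(140,350),s_(312,390),w(580,227)],
'en':[t(680,473),s_(630,150),w(173,374)],'ef':[t(685,393),s_(570,132),w(208,426)],
'c1':[t(233,397),s_(393,347),w(495,233)],'c4':[t(413,410),s_(482,259),w(366,306)],'c7':[t(595,423),s_(568,178),w(247,372)]}
def pos(p,q):
    x,y,yaw,h,pit=p; u,v,z=q
    z2=z+17; U=u*np.cos(pit)-z2*np.sin(pit); Z=u*np.sin(pit)+z2*np.cos(pit)-17+h  # pit>0: +x end higher
    c,s=np.cos(yaw),np.sin(yaw); return np.array([x+c*U-s*v,y+s*U+c*v,Z])
def res(p,use=('top','side','wrist')):
    o=p[5:]; off={'top':(0,0),'side':(0,0),'wrist':(0,0)}
    r=[]
    for k,L in obs.items():
        X=pos(p[:5],pts[k])
        for n,uv in L:
            if n in use: r+=list(proj(n,X,S)[0]-uv)
    return np.array(r)
for use in [('top','side','wrist'),('top','side'),('top','wrist'),('side','wrist')]:
    f=least_squares(lambda p:res(p,use),[566,-76,1.48,60,.05],x_scale=[10,10,.1,10,.1])
    p=f.x; print(use,p.round(3),np.degrees(p[2]).round(2),'rms',np.sqrt((f.fun**2).mean()).round(2))
E
python3 fit.py
```

```text
('top', 'side', 'wrist') [ 5.6969e+02 -7.7566e+01  1.4830e+00  5.6554e+01  6.0000e-02] 84.99 rms 0.91
('top', 'side') [ 5.66594e+02 -7.59060e+01  1.48600e+00  5.83960e+01  5.40000e-02] 85.13 rms 0.45
('top', 'wrist') [ 5.6991e+02 -7.7150e+01  1.4900e+00  5.8022e+01  8.6000e-02] 85.35 rms 0.78
('side', 'wrist') [ 5.70124e+02 -7.80190e+01  1.48300e+00  5.60710e+01  6.20000e-02] 84.96 rms 0.96
```

Run:
```python
from h import *
s=sense();print(s['tool_pos'],s['tcp_rot']); go(s,[482,272,230],52)
```

```text
[532.70619704 -64.70224776 244.98464001] [-178.0856624    -0.50067913   54.10177382]
tool shift units(20mm): [ 12.14 -11.89   1.25] yaw now 54.1
turn units 0.46
```

```bash
python3 -m pendant '[[[0.75,-0.75,0.1,0],[0.75,-0.75,0.1,0],[0.75,-0.75,0.1,0],[0.75,-0.75,0.1,0],[0.75,-0.75,0.1,0],[0.75,-0.75,0.1,0],[0.75,-0.75,0.1,0],[0.75,-0.75,0.1,0],[0.75,-0.75,0.1,0],[0.75,-0.75,0.1,0]]]'
python3 -m pendant '[[[0.7,-0.7,0,0.2],[0.7,-0.7,0,0.2],[0.7,-0.7,0,0],[0.7,-0.7,0,0],[0.7,-0.7,0,0],[0.5,-0.5,0,0],[0.3,-0.3,0,0],[0,0,0,0],[0,0,0,0],[0,0,0,0]]]'
python3 - <<'E'
from h import *
s=save('wrist','w3.png'); print(s['tool_pos'],s['tcp_rot']); go(s,[482.7,274.7,200],52)
print(proj('wrist',[[482.7,274.7,100],[480.5,268,4]],s))
E
```

```text
time: 6.08
tool_pos: [496.8, 142.7, 231.4]
tcp_rot: [-178.2, -0.2, 52.7]
ft_force: [-0.2, -0.1, -0.2]
finger_gap: 85.5
time: 6.92
tool_pos: [481.6, 264.7, 236.0]
tcp_rot: [-178.3, -0.1, 50.0]
ft_force: [-0.2, -0.1, -0.7]
finger_gap: 85.1
[481.5947553  264.70975311 236.01704193] [-1.78340504e+02 -7.14258247e-02  5.00259498e+01]
tool shift units(20mm): [ 0.42 -0.23  1.81] yaw now 50.03
turn units -0.43
[[288.6526652  181.13817087]
 [281.34157797 167.84886651]]
```

View pics/w3.png

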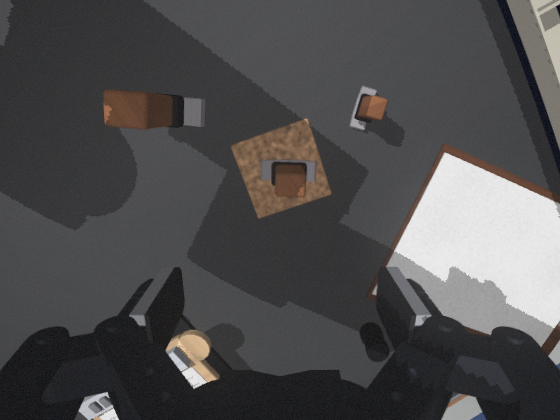

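Run:
```python
import cv2
im=cv2.imread('pics/w3.png'); cv2.imwrite('pics/w3z.png',cv2.resize(im[110:230,220:350],None,fx=5,fy=5,interpolation=cv2.INTER_CUBIC))
```

```text
(no output)
```

View pics/w3z.png

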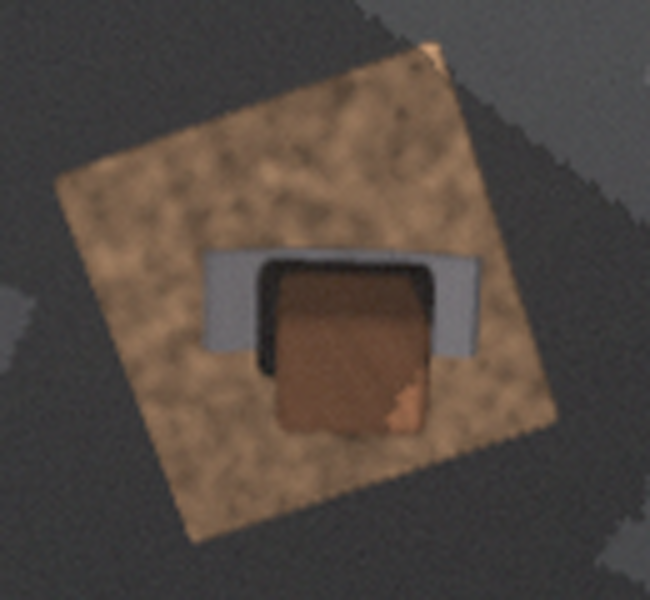

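Run:
```python
from h import *
s=sense(); 
f=lambda x,y:(x/5+220,y/5+110)
print('handle',onz('wrist',f(353,374),100,s), 'mat', np.mean([onz('wrist',f(*p),4,s) for p in [(57,182),(437,43),(555,415),(195,542)]],0))
c=[onz('wrist',f(*p),100,s)[:2] for p in [(275,318),(430,318),(427,432),(277,430)]]; print(np.round(c,1))
for a,b in [(0,1),(3,2)]: d=c[b]-c[a]; print(np.degrees(np.arctan2(d[1],d[0])),np.linalg.norm(d))
a=onz('wrist',f(205,253),12,s);b=onz('wrist',f(478,257),12,s); d=b-a; print(np.degrees(np.arctan2(d[1],d[0])),np.linalg.norm(d))
print(tri([ray('wrist',f(277,430),s),ray('top',(318/7+120,182/7+205)),ray('side',(232/6+210,192/6+260))]),tri([ray('wrist',f(277,430),s),ray('side',(203/6+210,143/6+260))]))
```

```text
handle [486.79858721 273.62123592 100.        ] mat [483.5779067  266.66716057   4.        ]
[[468.7 269.1]
 [487.8 292. ]
 [505.  277.4]
 [485.9 255.1]]
50.02627206594211 29.783261535614248
49.221639015748664 29.35952190023685
49.18814552888536 66.31256905178999
(array([484.14342848, 279.15310547, 103.80298495]), [np.float64(23.058933863286594), np.float64(12.232465070406215), np.float64(12.735809796638728)]) (array([502.1050718 , 255.16961563,  69.21504654]), [np.float64(11.799964640578736), np.float64(11.799964640578763)])
```

Run:
```python
from h import *
s=sense();print(s['tool_pos'],s['tcp_rot']); go(s,[485.2,274,100],50)
```

```text
[481.67630585 264.50262822 236.04506551] [-1.78347791e+02 -7.07178368e-02  5.00079505e+01]
tool shift units(20mm): [0.47 0.03 6.8 ] yaw now 50.01
turn units 0.0
```

```bash
python3 -m pendant '[[[0.06,0,0.85,0],[0.06,0,0.85,0],[0.06,0,0.85,0],[0.06,0,0.85,0],[0.06,0,0.85,0],[0.06,0,0.85,0],[0.06,0,0.85,0],[0.06,0,0.85,0],[0,0,0,0],[0,0,0,0]]]'
python3 - <<'E'
from h import *
s=sense();print(s['tool_pos'],s['tcp_rot']); go(s,[485.2,274,60],50)
s=save('wrist','w4.png')
E
```

```text
time: 7.8
tool_pos: [489.8, 265.1, 97.4]
tcp_rot: [-178.6, -0.2, 49.3]
ft_force: [-0.6, 0.4, 0.4]
finger_gap: 85.6
[489.80444553 265.05158956  97.43688562] [-178.61773287   -0.23314454   49.26755771]
tool shift units(20mm): [ 0.18 -0.42  1.88] yaw now 49.27
turn units -0.16
```

View pics/w4.png

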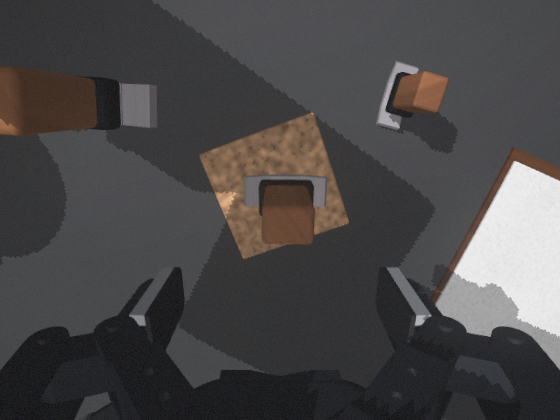

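Run:
```python
from h import *
im=cv2.imread('pics/w4.png'); cv2.imwrite('pics/w4z.png',cv2.resize(im[160:260,230:350],None,fx=6,fy=6,interpolation=cv2.INTER_CUBIC))
```

```text
(no output)
```

View pics/w4z.png

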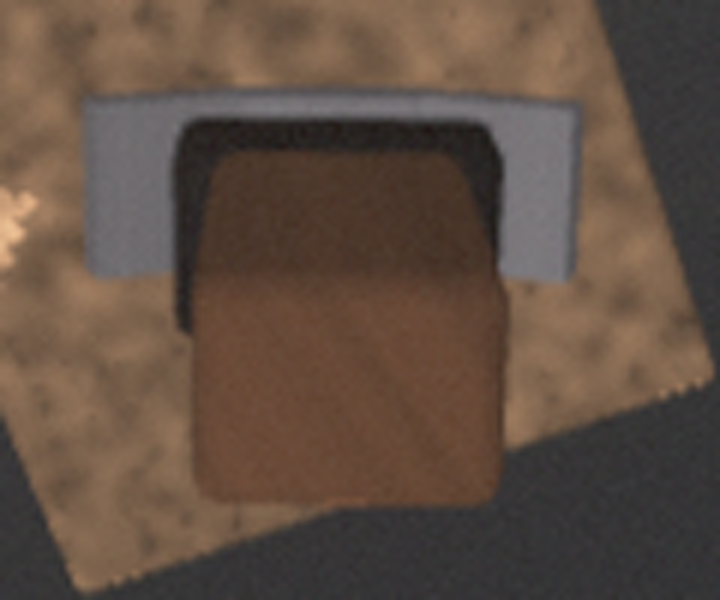

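Run:
```python
from h import *
s=sense(); f=lambda x,y:(x/6+230,y/6+160)
c=[onz('wrist',f(*p),100,s)[:2] for p in [(193,278),(507,280),(500,507),(198,503)]]; print(np.round(c,1),np.mean(c,0))
for a,b in [(0,1),(3,2),(1,2)]: d=c[b]-c[a]; print(np.degrees(np.arctan2(d[1],d[0])),np.linalg.norm(d))
m=list(np.mean(c,0)); go(s,m+[60],49.5)
# height from the two wrist stations
S0=dict(tool_pos=np.array([481.6,264.7,236.02]),tcp_rot=np.array([-178.34,-.071,50.026]))
g=lambda x,y:(x/5+220,y/5+110)
print(tri([ray('wrist',f(350,391),s),ray('wrist',g(353,374),S0)]))
```

```text
[[468.3 270. ]
 [487.5 291.9]
 [504.7 277.1]
 [485.4 255.4]] [486.44101768 273.59154851]
48.83988912106666 29.16403242524134
48.35931687924825 29.01444782879027
-40.74449840436463 22.704634266661508
tool shift units(20mm): [ 0.22 -0.36  1.88] yaw now 49.27
turn units -0.05
(array([487.03520761, 273.45427662,  97.63632866]), [np.float64(0.17954876431401473), np.float64(0.17954876431427746)])
```

```bash
python3 -m pendant '[[[0.12,-0.18,0,0],[0.1,-0.18,0,0],[0,0,0.4,0],[0,0,0.4,0],[0,0,0.4,0],[0,0,0.3,0],[0,0,0.2,0],[0,0,0.1,0],[0,0,0,0],[0,0,0,0]]]'
python3 - <<'E'
from h import *
s=sense();print(s['tool_pos'],s['tcp_rot']); go(s,[486,273.8,60],49.3)
E
```

```text
time: 8.68
tool_pos: [488.9, 275.2, 62.5]
tcp_rot: [-178.8, -0.5, 49.2]
ft_force: [-0.2, -0.7, -0.0]
finger_gap: 85.2
[488.88072439 275.16463163  62.47281014] [-178.77699192   -0.53481676   49.24102145]
tool shift units(20mm): [-0.15 -0.06  0.12] yaw now 49.24
turn units -0.01
```

```bash
python3 -m pendant '[[[-0.15,-0.06,0.1,0],[0,0,0,0],[0,0,0,0],[0,0,0,0],[0,0,0,0],[0,0,0,0],[0,0,0,0],[0,0,0,0],[0,0,0,0],[0,0,0,0]]]' -1 80
python3 -m pendant '[[[0,0,0,0],[0,0,0,0],[0,0,0,0],[0,0,0,0],[0,0,0,0],[0,0,0,0],[0,0,0,0],[0,0,0,0],[0,0,0,0],[0,0,0,0]]]'
```

```text
time: 9.52
tool_pos: [486.4, 273.7, 61.7]
tcp_rot: [-178.8, -0.6, 49.2]
ft_force: [-1.1, -0.3, 0.2]
finger_gap: 23.9
time: 10.35
tool_pos: [486.4, 273.7, 61.7]
tcp_rot: [-178.8, -0.6, 49.2]
ft_force: [-0.2, -0.2, 0.5]
finger_gap: 24.1
```

Run:
```python
from h import *
s=save('wrist','w5.png');s=save('side','s5.png')
im=cv2.imread('pics/s5.png'); cv2.imwrite('pics/s5z.png',cv2.resize(im[200:360,180:380],None,fx=4,fy=4,interpolation=cv2.INTER_CUBIC))
```

```text
(no output)
```

View pics/w5.png

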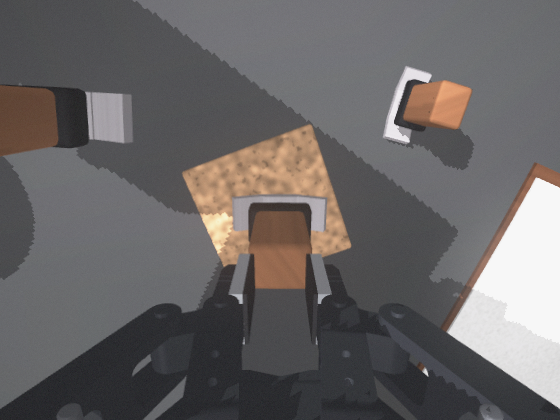

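View pics/s5z.png

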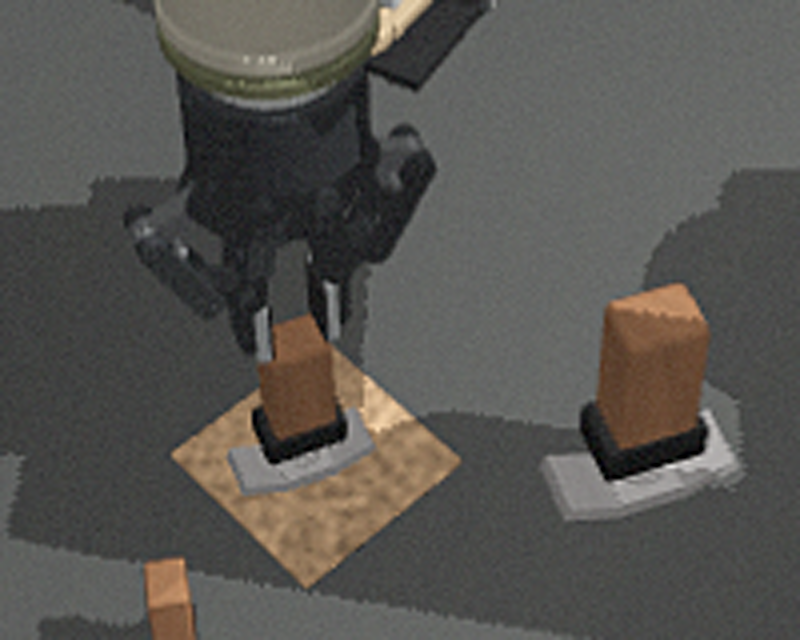

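Run:
```python
from h import *
s=sense(); M=T(s)
for q in [(0,0,0),(0,0,-18.7),(15,0,0),(-15,0,0),(-15,0,-19),(15,0,-19)]:
    p=(M@[*q,1])[:3]; u=proj('side',p)[0]; print(q,p.round(1),((u-[180,200])*4).round(), proj('wrist',p,s)[0].round())
for z in (44,100): u=proj('side',[486,273.7,z])[0]; print(z,((u-[180,200])*4).round(),proj('wrist',[486,273.7,z],s)[0].round())
```

```text
(0, 0, 0) [486.4 273.7  61.7] [292. 387.] [280. 237.]
(0, 0, -18.7) [486.6 273.3  80.4] [290. 362.] [280. 251.]
(15, 0, 0) [496.2 285.1  61.9] [261. 398.] [306. 237.]
(-15, 0, 0) [476.6 262.4  61.6] [323. 377.] [254. 237.]
(-15, 0, -19) [476.8 262.   80.6] [321. 351.] [252. 251.]
(15, 0, -19) [496.4 284.7  80.9] [259. 372.] [309. 251.]
44 [295. 411.] [279. 226.]
100 [289. 336.] [281. 266.]
```

Run:
```python
from h import *
s=sense(); M=T(s)
im=cv2.imread('pics/w5.png'); cv2.imwrite('pics/w5z.png',cv2.resize(im[190:380,200:360],None,fx=4,fy=3,interpolation=cv2.INTER_CUBIC)[:570])
for x in (42,47):
  for y in (-11,11):
    for z in (0,-13,-20,-32,-45):
      print(x,y,z,proj('wrist',(M@[x,y,z,1])[:3],s)[0].round())
for y in (-11,11):
    for z in (0,-13,-20,-32,-45):
      print('c',15,y,z,proj('wrist',(M@[15,y,z,1])[:3],s)[0].round())
```

```text
42 -11 0 [354. 219.]
42 -11 -13 [359. 227.]
42 -11 -20 [362. 232.]
42 -11 -32 [368. 242.]
42 -11 -45 [375. 253.]
42 11 0 [351. 254.]
42 11 -13 [356. 264.]
42 11 -20 [359. 270.]
42 11 -32 [364. 282.]
42 11 -45 [370. 296.]
47 -11 0 [362. 219.]
47 -11 -13 [368. 227.]
47 -11 -20 [371. 232.]
47 -11 -32 [378. 242.]
47 -11 -45 [386. 253.]
47 11 0 [360. 254.]
47 11 -13 [365. 264.]
47 11 -20 [368. 270.]
47 11 -32 [374. 282.]
47 11 -45 [381. 296.]
c 15 -11 0 [307. 219.]
c 15 -11 -13 [308. 228.]
c 15 -11 -20 [310. 232.]
c 15 -11 -32 [312. 242.]
c 15 -11 -45 [314. 253.]
c 15 11 0 [306. 254.]
c 15 11 -13 [307. 265.]
c 15 11 -20 [308. 271.]
c 15 11 -32 [310. 282.]
c 15 11 -45 [313. 296.]
```

View pics/w5z.png

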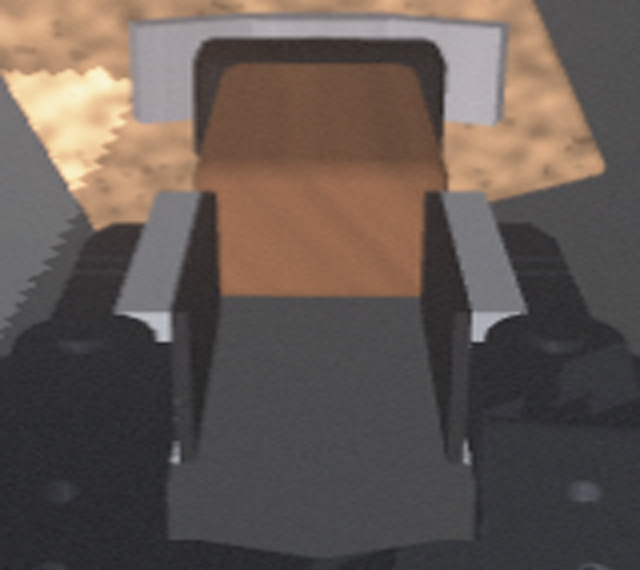

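Run:
```python
from h import *
s=sense(); M=T(s)
im=cv2.imread('pics/s5.png'); z=cv2.resize(im[200:360,180:380],None,fx=4,fy=4,interpolation=cv2.INTER_CUBIC)
def P(q): return tuple(int(v) for v in (proj('side',(M@[*q,1])[:3])[0]-[180,200])*4+2)
for zz,col in [(0,(0,0,255)),(-18.7,(0,255,0)),(-37,(255,0,0))]:
  for sx in (-1,1):
    cv2.line(z,P((sx*14,-11,zz)),P((sx*14,11,zz)),col,1)
for a in [(15,12),(15,-12),(-15,-12),(-15,12)]:
  # handle box at z 44..100
  M2=M.copy(); M2[:3,:3]=R.from_euler('xyz',[180,0,49.2],degrees=True).as_matrix()
  def H(zw): return tuple(int(v) for v in (proj('side',(M2@[a[0],a[1],M[2,3]-zw,1])[:3])[0]-[180,200])*4+2)
  cv2.line(z,H(44),H(100),(0,255,255),1)
cv2.imwrite('pics/s5o.png',z)
w=cv2.imread('pics/w5.png')
def PW(q): return tuple(int(v) for v in proj('wrist',(M@[*q,1])[:3],s)[0])
for zz,col in [(0,(0,0,255)),(-18.7,(0,255,0)),(-37,(255,0,0))]:
  for sx in (-1,1):
    cv2.line(w,PW((sx*14,-11,zz)),PW((sx*14,11,zz)),col,1)
cv2.imwrite('pics/w5o.png',w)
```

```text
(no output)
```

View pics/s5o.png

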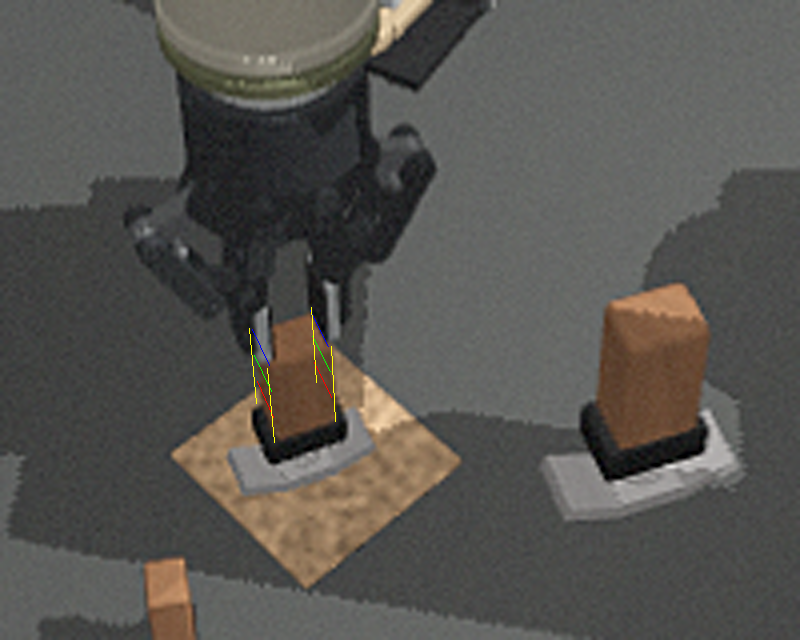

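View pics/w5o.png

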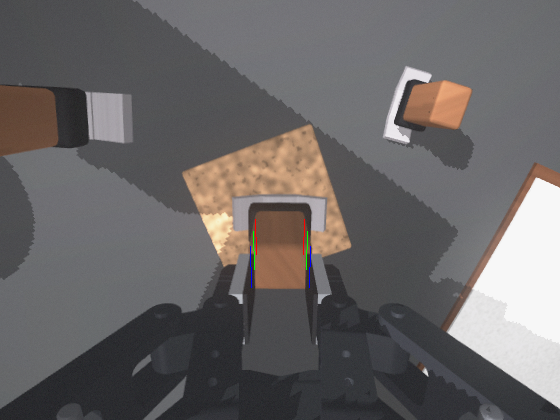

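```bash
python3 -m pendant '[[[0,0,-0.15,0],[0,0,-0.15,0],[0,0,0,0],[0,0,0,0],[0,0,0,0],[0,0,0,0],[0,0,0,0],[0,0,0,0],[0,0,0,0],[0,0,0,0]]]'
python3 - <<'E'
from h import *
s=save('wrist','w6.png');s=save('side','s6.png'); print(s['ft_force'],s['wrist_torque'])
im=cv2.imread('pics/s6.png'); cv2.imwrite('pics/s6z.png',cv2.resize(im[200:360,180:380],None,fx=4,fy=4,interpolation=cv2.INTER_CUBIC))
E
```

```text
time: 11.28
tool_pos: [484.7, 272.7, 65.8]
tcp_rot: [-178.7, -0.4, 49.2]
ft_force: [0.3, -0.3, -4.0]
finger_gap: 24.0
[-0.65232628  0.27565352 -3.31522015] [ 0.04013571 -0.03223525 -0.03692421]
```

View pics/s6z.png

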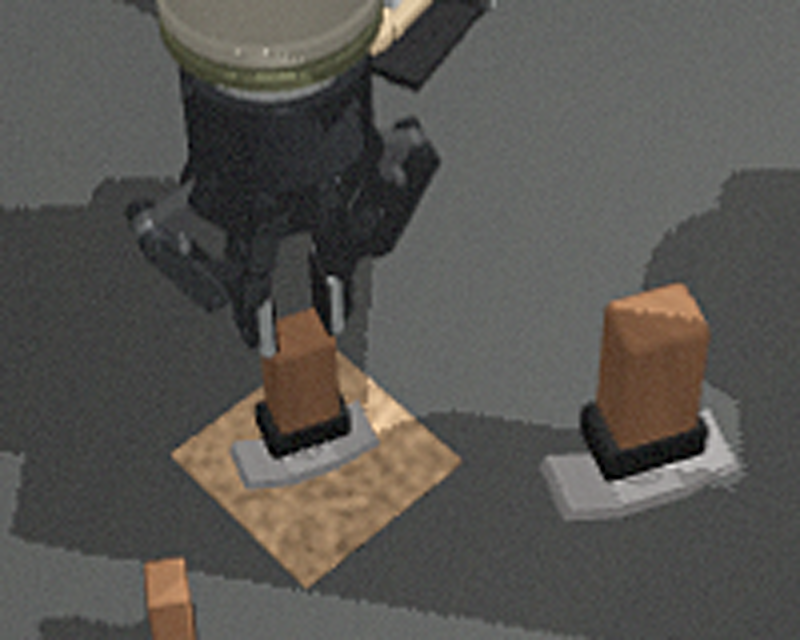

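View pics/w6.png

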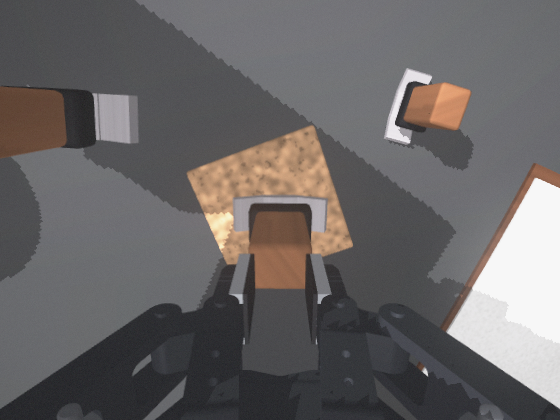

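Run:
```python
from h import *
S=dict(tool_pos=np.array([486.4,273.7,61.7]),tcp_rot=np.array([-178.8,-.6,49.2]))
for wp,sp in [((313,254),(266,360)),((245,254),(334,335)),((323,298),(262,310))]:
    x,r=tri([ray('wrist',wp,S),ray('side',(sp[0]/4+180,sp[1]/4+200))]); print(x,r,(np.linalg.inv(T(S))@[*x,1])[:3])
```

```text
[490.03920222 289.27093522  99.7770204 ] [np.float64(1.0617006247129661), np.float64(1.061700624713053)] [ 14.56300834  -8.21215935 -37.7628988 ]
[468.99652227 265.28557667 100.83107014] [np.float64(1.094358973253517), np.float64(1.0943589732535508)] [-17.33072289  -8.49785065 -39.14532904]
[489.905719   289.17973274 136.28193634] [np.float64(1.8076011580357343), np.float64(1.8076011580357367)] [ 14.789028    -9.01809645 -74.25857531]
```

```bash
python3 -m pendant '[[[0.05,0,0.1,0],[0.05,0,0.1,0],[0,0,0,0],[0,0,0,0],[0,0,0,0],[0,0,0,0],[0,0,0,0],[0,0,0,0],[0,0,0,0],[0,0,0,0]]]'
python3 -m pendant '[[[0,0,0,0],[0,0,0,0],[0,0,0,0],[0,0,0,0],[0,0,0.2,0],[0,0,0.2,0],[0,0,0.2,0],[0,0,0.1,0],[0,0,0,0],[0,0,0,0]]]' 0.3
python3 -m pendant '[[[0,0,0,0],[0,0,0,0],[0,0,0,0],[0,0,0,0],[0,0,0,0],[0,0,0,0],[0,0,0,0],[0,0,0,0],[0,0,0,0],[0,0,0,0]]]' -1 80
python3 - <<'E'
from h import *
s=save('wrist','w7.png');s=save('side','s7.png'); print(s['ft_force'],s['wrist_torque'])
im=cv2.imread('pics/s7.png'); cv2.imwrite('pics/s7z.png',cv2.resize(im[200:360,180:380],None,fx=4,fy=4,interpolation=cv2.INTER_CUBIC))
E
```

```text
time: 12.22
tool_pos: [486.5, 274.7, 61.9]
tcp_rot: [-178.7, -0.4, 49.2]
ft_force: [-0.4, 0.8, -3.3]
finger_gap: 24.0
time: 13.05
tool_pos: [487.9, 275.8, 48.1]
tcp_rot: [-178.8, -0.6, 49.2]
ft_force: [0.1, -0.6, -0.0]
finger_gap: 55.3
time: 13.88
tool_pos: [487.7, 275.6, 48.4]
tcp_rot: [-178.8, -0.6, 49.2]
ft_force: [-0.1, -0.3, 0.0]
finger_gap: 27.5
[0.34704181 0.42164097 0.27119084] [-0.07293266  0.07673652  0.01768643]
```

View pics/s7z.png

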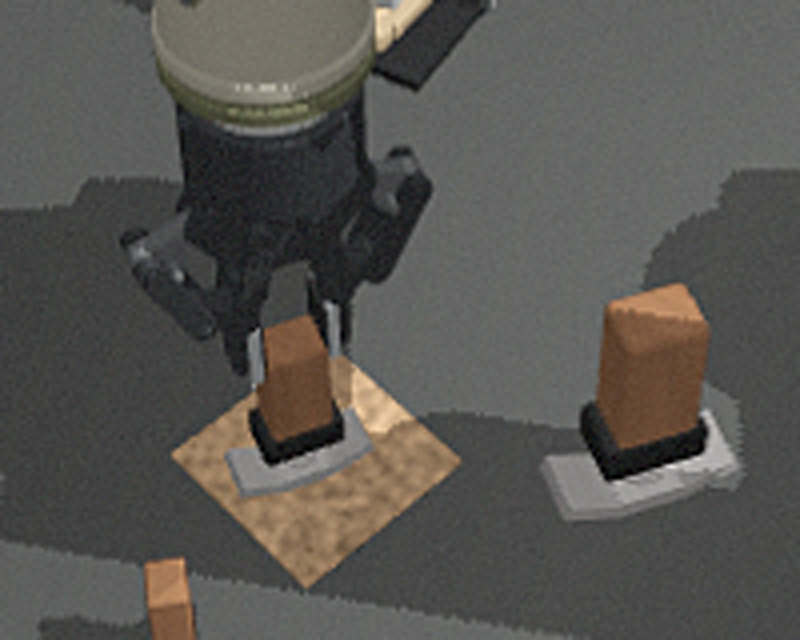

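View pics/w7.png

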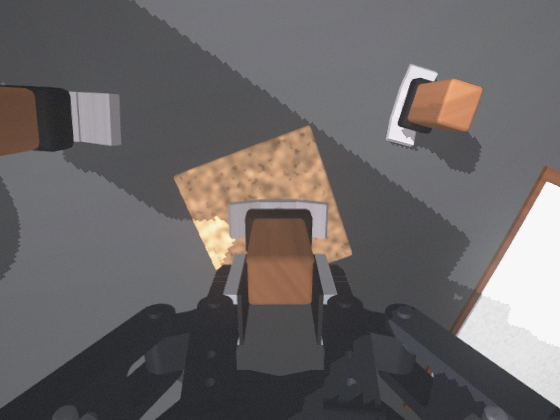

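```bash
python3 -m pendant '[[[0,0,0,0],[0,0,0,0],[0,0,0,0],[0,0,0,0],[-0.05,0,0.2,0],[0,0,0.2,0],[0,0,0.2,0],[0,0,0.1,0],[0,0,0,0],[0,0,0,0]]]' 0.3
python3 -m pendant '[[[0,0,0,0],[0,0,0,0],[0,0,0,0],[0,0,0,0],[0,0,0,0],[0,0,0,0],[0,0,0,0],[0,0,0,0],[0,0,0,0],[0,0,0,0]]]' -1 80
python3 - <<'E'
from h import *
s=save('wrist','w8.png');s=save('side','s8.png'); print(s['ft_force'],s['wrist_torque'])
im=cv2.imread('pics/s8.png'); cv2.imwrite('pics/s8z.png',cv2.resize(im[200:360,180:380],None,fx=4,fy=4,interpolation=cv2.INTER_CUBIC))
E
```

```text
time: 14.82
tool_pos: [486.9, 275.2, 32.5]
tcp_rot: [-178.8, -0.6, 49.2]
ft_force: [-0.2, 0.3, -0.5]
finger_gap: 55.6
time: 15.65
tool_pos: [486.7, 275.1, 32.6]
tcp_rot: [-178.8, -0.6, 49.2]
ft_force: [-0.5, -0.5, -0.7]
finger_gap: 28.8
[-0.52407485 -0.55050584 -0.28642296] [-0.0524489   0.106396   -0.05142903]
```

View pics/s8z.png

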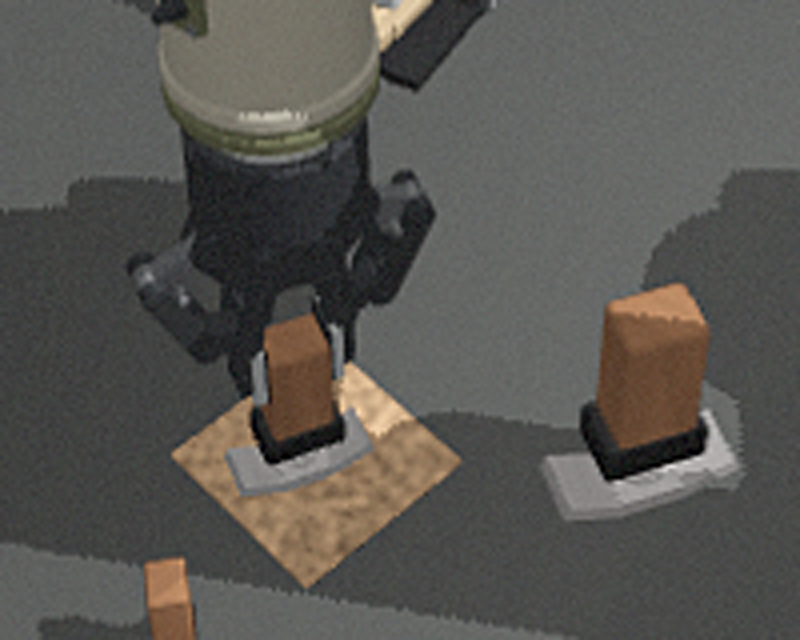

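View pics/w8.png

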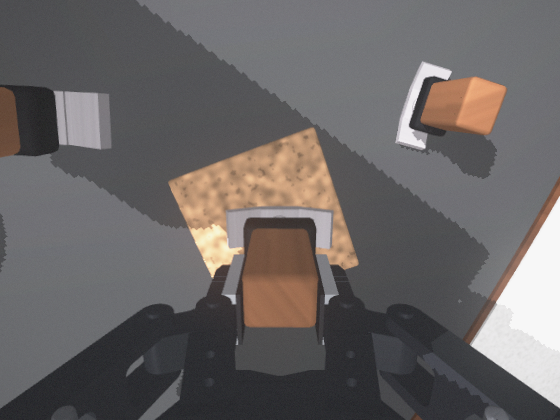

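```bash
python3 -m pendant '[[[0,0,-0.3,0],[0,0,-0.5,0],[0,0,-0.5,-0.8],[0,0,-0.5,-0.9],[0,0,-0.5,-1],[0,0,-0.5,-1],[0,0,-0.5,-1],[0,0,-0.5,-1],[0,0,-0.5,-1],[0,0,-0.5,-1]]]'
python3 - <<'E'
from h import *
s=sense();print(s['tool_pos'],s['tcp_rot']); go(s,[578.4,18.3,125],85)
E
```

```text
time: 16.58
tool_pos: [484.2, 271.3, 133.9]
tcp_rot: [-179.0, -1.0, 86.0]
ft_force: [0.6, 0.7, -2.8]
finger_gap: 29.1
[484.2081061  271.33642969 133.90165939] [-179.00914994   -0.97879151   85.97517131]
tool shift units(20mm): [-12.3    5.59   0.14] yaw now 85.98
turn units 0.21
```

```bash
python3 -m pendant '[[[-0.4,0.2,0,0],[-0.8,0.36,0,0],[-0.8,0.36,0,0],[-0.8,0.36,0,0],[-0.8,0.36,0,0],[-0.8,0.36,0,0],[-0.8,0.36,0,0],[-0.8,0.36,0,0],[-0.8,0.36,0,0],[-0.8,0.36,0,0]]]'
python3 - <<'E'
from h import *
s=sense();print(s['tool_pos'],s['tcp_rot']); go(s,[578.4,18.3,120],85.2)
E
```

```text
time: 17.42
tool_pos: [544.1, 106.4, 133.8]
tcp_rot: [-179.2, -1.1, 85.0]
ft_force: [0.6, -0.1, -2.8]
finger_gap: 28.8
[544.11549293 106.37257761 133.77804487] [-179.23063423   -1.06590614   85.00382846]
tool shift units(20mm): [-4.25  2.1   0.58] yaw now 85.0
turn units -0.04
```

```bash
python3 -m pendant '[[[-0.7,0.35,0,0],[-0.7,0.35,0.05,0],[-0.7,0.35,0.05,0],[-0.7,0.35,0.1,0],[-0.6,0.3,0.1,0],[-0.4,0.2,0.1,0],[-0.1,0.05,0,0],[0,0,0,0],[0,0,0,0],[0,0,0,0]]]'
python3 - <<'E'
from h import *
s=save('wrist','w9.png');save('side','s9.png');save('top','t9.png');print(s['tool_pos'],s['tcp_rot']); go(s,[578.4,18.3,100],85.2)
im=cv2.imread('pics/s9.png'); a=cv2.resize(im[80:230,200:350],None,fx=4,fy=4,interpolation=cv2.INTER_CUBIC); cv2.imwrite('pics/s9z.png',a)
E
```

```text
time: 18.25
tool_pos: [575.0, 12.6, 120.8]
tcp_rot: [-179.0, -0.9, 83.5]
ft_force: [-0.4, -0.3, -3.5]
finger_gap: 29.1
[574.98267364  12.61304926 120.84184322] [-178.96084193   -0.9206834    83.50664635]
tool shift units(20mm): [0.29 0.16 1.04] yaw now 83.51
turn units -0.37
```

View pics/s9z.png

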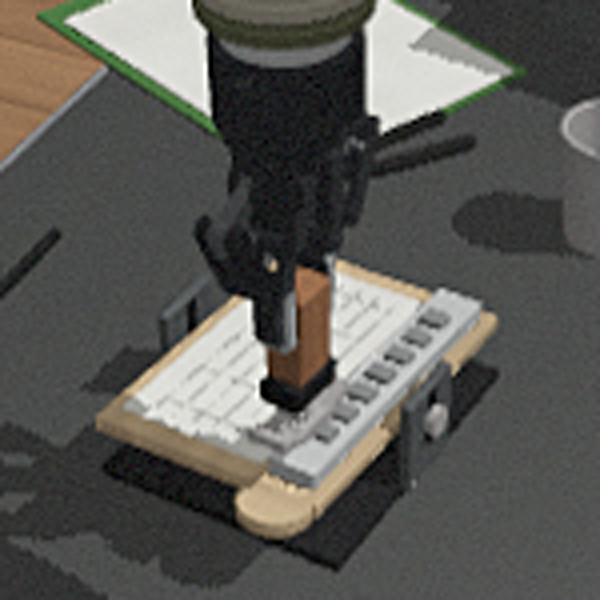

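View pics/w9.png

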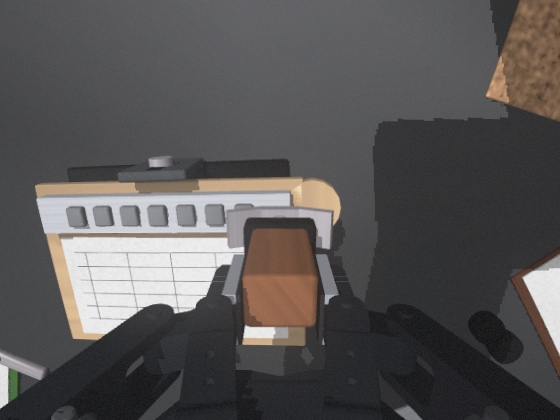

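Run:
```python
from h import *
im=cv2.imread('pics/w9.png'); cv2.imwrite('pics/w9z.png',cv2.resize(im[150:260,30:350],None,fx=2.5,fy=5,interpolation=cv2.INTER_CUBIC))
```

```text
(no output)
```

View pics/w9z.png

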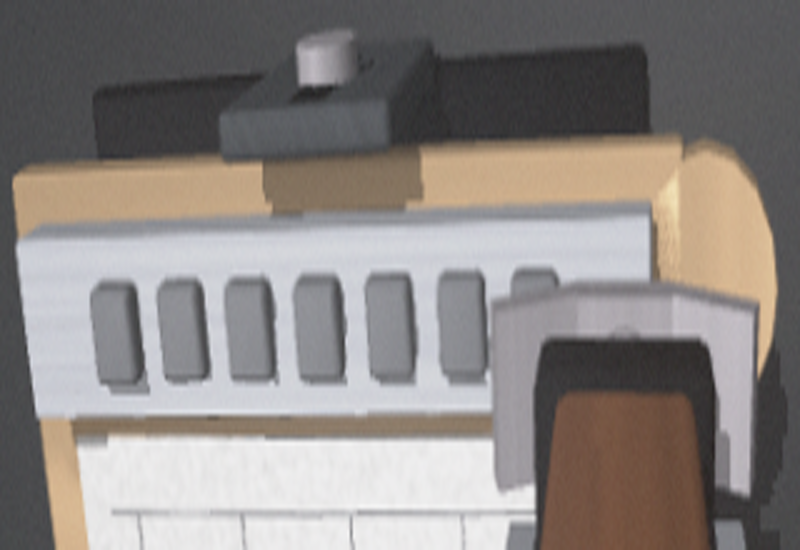

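```bash
cat > fit2.py <<'E'
from h import *
from scipy.optimize import least_squares
import io,contextlib
with contextlib.redirect_stdout(io.StringIO()):
    import fit
S9=dict(tool_pos=np.array([574.983,12.613,120.842]),tcp_rot=np.array([-178.9608,-.9207,83.5066]))
f=lambda x,y:np.array((x/2.5+30,y/5+150))
O=[((-66,0,4.6),f(117,332)),((44,0,4.6),f(463,325)),((22,0,4.6),f(391,326)),((0,0,4.6),f(320,328)),((-22,0,4.6),f(249,329)),((-44,0,4.6),f(182,330)),((-100,15,0),f(18,238)),((100,15,0),f(650,205)),((-100,-15,0),f(37,415))]
def r(p): return np.concatenate([proj('wrist',fit.pos(p,q),S9)[0]-uv for q,uv in O]+[[(p[3]-58)/2,(p[4]-.06)/.03]])
g=least_squares(r,[570,-77,1.48,58,.06],x_scale=[10,10,.1,10,.1]);print(g.x.round(3),np.degrees(g.x[2]),np.abs(g.fun).max().round(2),g.fun.round(1))
M=T(S9)
for h in (7,12):  # foot tip top heights above sole
  for q in [(495,300),(757,300),(750,497),(500,490)]:
    uv=f(*q); x=onz('wrist',uv,120.842-28.6+h+3,S9); print(h,(np.linalg.inv(M)@[*x,1])[:3].round(1))
E
python3 fit2.py
```

```text
[ 5.69342e+02 -7.80980e+01  1.49100e+00  5.78180e+01  6.20000e-02] 85.40767974454042 0.65 [-0.4  0.3 -0.1 -0.6 -0.2 -0.3 -0.2 -0.2  0.4  0.   0.1  0.3 -0.4 -0.1
  0.2  0.6  0.5  0.  -0.1  0.1]
7 [-33.4 -11.1  18.3]
7 [ 32.2 -10.8  19.3]
7 [31.6 16.  18.8]
7 [-33.2  14.6  17.8]
12 [-32.6 -12.7  13.3]
12 [ 31.3 -12.4  14.3]
12 [30.8 13.7 13.8]
12 [-32.4  12.3  12.9]
```

```bash
python3 -m pendant '[[[0.1,0,0.2,-0.4],[0.1,0,0.2,0],[0,0,0.2,0],[0,0,0.2,0],[0,0,0.2,0],[0,0,0.1,0],[0,0,0,0],[0,0,0,0],[0,0,0,0],[0,0,0,0]]]'
cat > chk.py <<'E'
from h import *
import sys
s=sense();t=s['tool_pos']; a=np.radians(85.4); o=np.array([569.3,-78.1]); d=t[:2]-o
print('rail u',(d@[np.cos(a),np.sin(a)]).round(1),'v',(d@[-np.sin(a),np.cos(a)]).round(1),'z',t[2].round(2),'rot',s['tcp_rot'].round(2),'F',s['ft_force'].round(2),'tq',s['wrist_torque'].round(2),'t',s['time'],'pred sole gap',(t[2]-28.6-57.8-.062*(d@[np.cos(a),np.sin(a)])).round(2))
E
python3 chk.py
```

```text
time: 19.23
tool_pos: [574.9, 19.5, 97.7]
tcp_rot: [-179.0, -1.0, 85.4]
ft_force: [0.4, -0.3, -2.8]
finger_gap: 28.6
rail u 97.8 v 2.3 z 97.68 rot [-179.03   -0.96   85.42] F [ 0.42 -0.29 -2.84] tq [-0.03 -0.03  0.04] t 19.2333 pred sole gap 5.22
```

```bash
python3 -m pendant '[[[-0.1,0.06,0.05,0],[0,0,0.05,0],[0,0,0.05,0],[0,0,0,0],[0,0,0,0],[0,0,0,0],[0,0,0,0],[0,0,0,0],[0,0,0,0],[0,0,0,0]]]' >/dev/null;python3 chk.py
```

```text
rail u 95.4 v -0.3 z 96.51 rot [-179.21   -0.96   85.4 ] F [-0.64  0.46 -0.52] tq [-0.02  0.14 -0.02] t 20.0667 pred sole gap 4.2
```

```bash
python3 - <<'E'
from h import *
s=save('side','s10.png');save('top','t10.png');save('wrist','w10.png')
im=cv2.imread('pics/s10.png'); a=cv2.resize(im[140:230,220:330],None,fx=7,fy=6.5,interpolation=cv2.INTER_CUBIC); cv2.imwrite('pics/s10z.png',a)
im=cv2.imread('pics/w10.png'); cv2.imwrite('pics/w10z.png',cv2.resize(im[150:260,130:350],None,fx=3.5,fy=5,interpolation=cv2.INTER_CUBIC))
E
python3 chk.py
```

```text
rail u 95.4 v -0.3 z 96.49 rot [-179.21   -0.96   85.4 ] F [-1.51 -0.46 -1.26] tq [0.02 0.13 0.07] t 20.2167 pred sole gap 4.17
```

View pics/s10z.png

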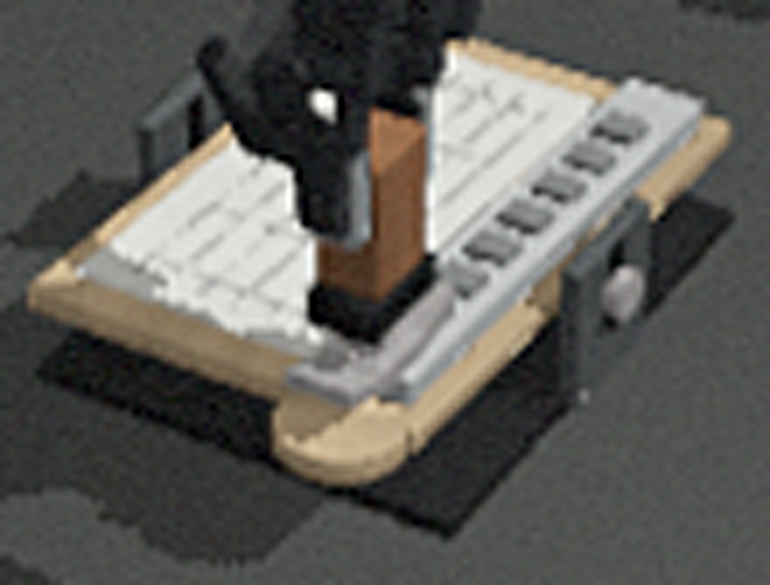

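View pics/w10z.png

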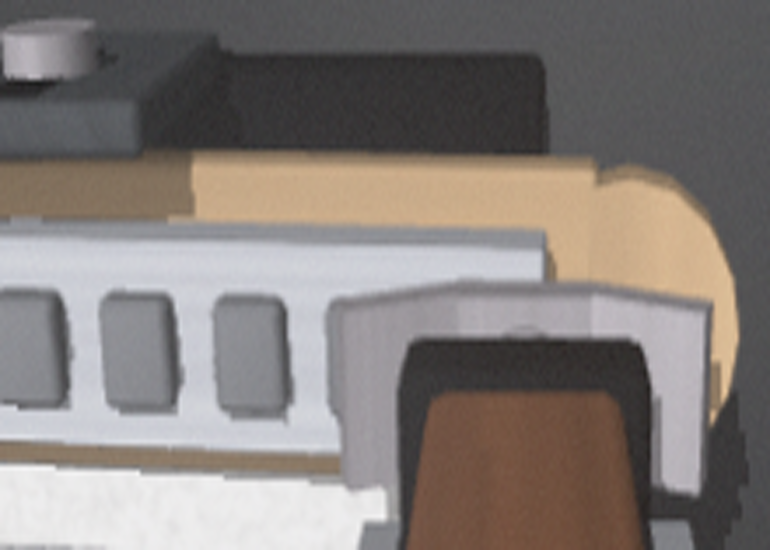

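Run:
```python
from h import *
s=sense(); a=np.radians(85.4); o=np.array([569.3,-78.1])
def uv(q,z):
    x=onz('wrist',(130+q[0]/3.5,150+q[1]/5),z,s); d=x[:2]-o; return (d@[np.cos(a),np.sin(a)]).round(1),(d@[-np.sin(a),np.cos(a)]).round(1)
zs=s['tool_pos'][2]-28.6; print('sole nominal',zs)
for z in (zs,zs+2,zs+4,zs+6): print('foot near edge',z.round(1),uv((525,283),z),uv((460,285),z),uv((590,285),z))
for z in (zs+8,zs+12): print('tips',uv((342,300),z),uv((345,488),z),uv((710,303),z),uv((705,495),z))
for z in (62,63,64,65,66,68): print('rail corner near tab',z,uv((545,232),z))
print('c2',uv((248,355),65.2),'c3',uv((137,352),64))
```

```text
sole nominal 67.88686436182752
foot near edge 67.9 (np.float64(94.9), np.float64(10.2)) (np.float64(82.8), np.float64(10.0)) (np.float64(107.1), np.float64(9.8))
foot near edge 69.9 (np.float64(94.9), np.float64(10.8)) (np.float64(82.9), np.float64(10.6)) (np.float64(106.9), np.float64(10.4))
foot near edge 71.9 (np.float64(94.8), np.float64(11.4)) (np.float64(82.9), np.float64(11.2)) (np.float64(106.8), np.float64(11.0))
foot near edge 73.9 (np.float64(94.8), np.float64(12.0)) (np.float64(83.0), np.float64(11.8)) (np.float64(106.6), np.float64(11.6))
tips (np.float64(61.8), np.float64(10.5)) (np.float64(61.2), np.float64(-15.2)) (np.float64(128.3), np.float64(9.8)) (np.float64(128.6), np.float64(-16.7))
tips (np.float64(62.4), np.float64(11.7)) (np.float64(61.8), np.float64(-13.4)) (np.float64(127.5), np.float64(11.0)) (np.float64(127.8), np.float64(-14.9))
rail corner near tab 62 (np.float64(98.8), np.float64(15.5))
rail corner near tab 63 (np.float64(98.8), np.float64(15.7))
rail corner near tab 64 (np.float64(98.7), np.float64(16.0))
rail corner near tab 65 (np.float64(98.7), np.float64(16.3))
rail corner near tab 66 (np.float64(98.7), np.float64(16.5))
rail corner near tab 68 (np.float64(98.6), np.float64(17.1))
c2 (np.float64(41.9), np.float64(-0.5)) c3 (np.float64(20.2), np.float64(-0.4))
```

```bash
python3 -m pendant '[[[0,-0.07,0,0],[0,0,0.04,0],[0,0,0.04,0],[0,0,0,0],[0,0,0,0],[0,0,0,0],[0,0,0,0],[0,0,0,0],[0,0,0,0],[0,0,0,0]]]' >/dev/null;python3 chk.py
```

```text
rail u 95.4 v 0.8 z 96.31 rot [-179.28   -0.96   85.4 ] F [-0.59 -0.72  1.34] tq [-0.    0.36 -0.01] t 21.05 pred sole gap 3.99
```

```bash
python3 -m pendant '[[[0,0,0.05,0],[0,0,0.05,0],[0,0,0.04,0],[0,0,0,0],[-0.05,0,0.01,0],[-0.1,0,0.01,0],[-0.1,0,0.01,0],[-0.1,0,0.01,0],[-0.1,0,0.01,0],[0,0,0,0]]]' >/dev/null;python3 chk.py
```

```text
rail u 88.6 v -1.7 z 95.3 rot [-179.62   -1.2    85.46] F [-1.92  1.27  3.94] tq [0.28 0.27 0.01] t 21.8833 pred sole gap 3.41
```

```bash
python3 -m pendant '[[[-0.1,-0.06,0.02,0],[-0.1,-0.04,0.02,0],[-0.1,0,0.02,0],[-0.1,0,0.02,0],[-0.1,0,0.02,0],[0,0,0,0],[0,0,0,0],[0,0,0,0],[0,0,0,0],[0,0,0,0]]]' >/dev/null;python3 chk.py
python3 - <<'E'
from h import *
s=save('side','s11.png');save('wrist','w11.png')
im=cv2.imread('pics/s11.png'); a=cv2.resize(im[140:230,220:330],None,fx=7,fy=6.5,interpolation=cv2.INTER_CUBIC); cv2.imwrite('pics/s11z.png',a)
im=cv2.imread('pics/w11.png'); cv2.imwrite('pics/w11z.png',cv2.resize(im[150:260,130:350],None,fx=3.5,fy=5,interpolation=cv2.INTER_CUBIC))
E
```

```text
rail u 77.0 v -0.8 z 93.96 rot [-179.79   -1.19   85.42] F [-0.74  2.72  4.74] tq [0.6  0.08 0.  ] t 22.7167 pred sole gap 2.79
```

View pics/s11z.png

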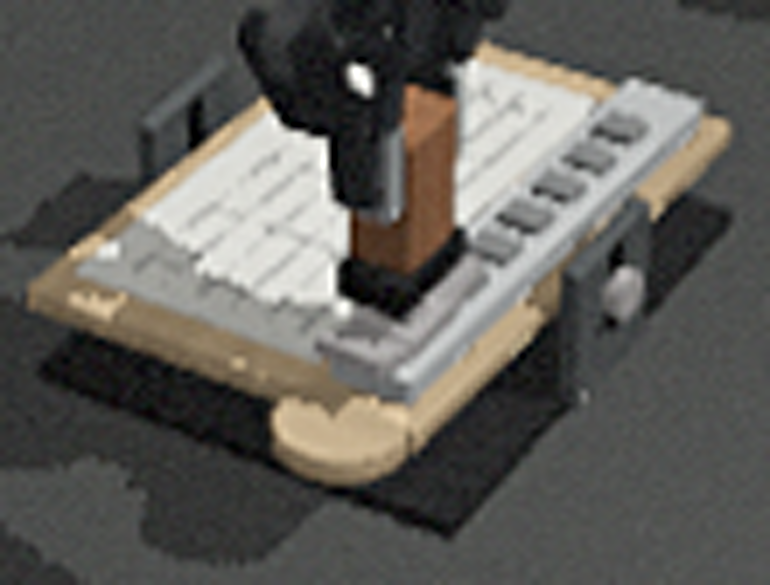

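View pics/w11z.png

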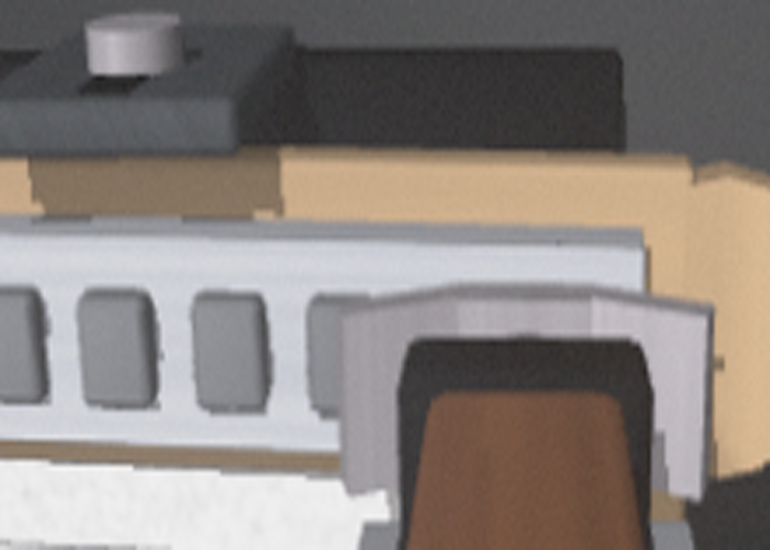

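```bash
python3 -m pendant '[[[-0.1,-0.03,0.02,0],[-0.12,-0.03,0.02,0],[-0.12,-0.02,0.015,0],[-0.12,0,0.015,0],[-0.12,0,0.015,0],[-0.12,0,0.015,0],[-0.12,0,0.015,0],[-0.12,0,0.015,0],[-0.12,0,0.015,0],[-0.1,0,0.015,0]]]' >/dev/null;python3 chk.py
```

```text
rail u 55.3 v -0.3 z 91.87 rot [-179.98   -1.4    85.57] F [-0.51  2.39  6.08] tq [ 0.61  0.09 -0.03] t 23.65 pred sole gap 2.04
```

```bash
python3 -m pendant '[[[-0.12,-0.01,0.012,0],[-0.12,-0.01,0.012,0],[-0.12,-0.01,0.012,0],[-0.12,-0.01,0.012,0],[-0.12,-0.01,0.012,0],[-0.12,0,0.012,0],[-0.12,0,0.012,0],[-0.12,0,0.012,0],[-0.12,0,0.012,0],[-0.12,0,0.012,0]]]' >/dev/null;python3 chk.py
python3 - <<'E'
from h import *
s=save('side','s12.png');save('wrist','w12.png')
im=cv2.imread('pics/s12.png'); a=cv2.resize(im[140:230,220:330],None,fx=7,fy=6.5,interpolation=cv2.INTER_CUBIC); cv2.imwrite('pics/s12z.png',a)
im=cv2.imread('pics/w12.png'); cv2.imwrite('pics/w12z.png',cv2.resize(im[150:260,130:440],None,fx=2.5,fy=5,interpolation=cv2.INTER_CUBIC))
E
```

```text
rail u 31.9 v 0.0 z 90.18 rot [179.88  -1.59  85.67] F [0.36 1.89 6.67] tq [0.6  0.06 0.03] t 24.4833 pred sole gap 1.8
```

View pics/s12z.png

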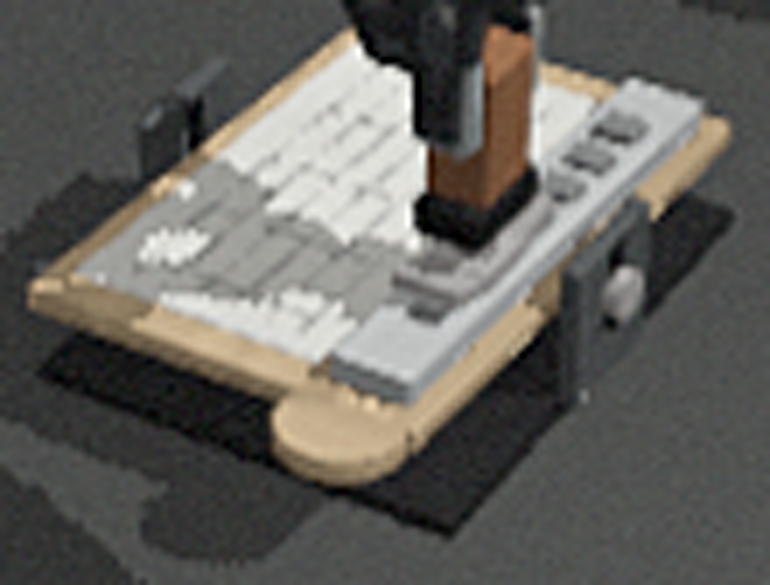

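View pics/w12z.png

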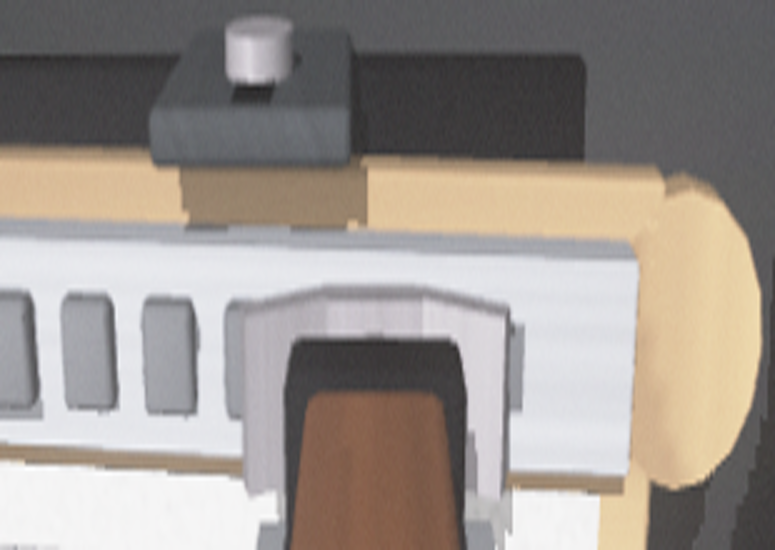

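```bash
python3 -m pendant '[[[-0.12,-0.01,0.009,0],[-0.12,-0.01,0.009,0],[-0.12,-0.01,0.009,0],[-0.12,-0.01,0.009,0],[-0.12,0,0.009,0],[-0.12,0,0.009,0],[-0.12,0,0.009,0],[-0.12,0,0.009,0],[-0.12,0,0.009,0],[-0.12,0,0.009,0]]]' >/dev/null;python3 chk.py
```

```text
rail u 8.3 v 0.8 z 88.37 rot [179.84  -1.74  85.76] F [0.22 1.78 6.52] tq [ 0.61  0.12 -0.03] t 25.4167 pred sole gap 1.46
```

```bash
python3 -m pendant '[[[-0.12,0,0.009,0],[-0.12,0,0.009,0],[-0.12,0,0.009,0],[-0.12,0,0.009,0],[-0.12,0,0.009,0],[-0.12,0,0.009,0],[-0.12,0,0.009,0],[-0.12,0,0.009,0],[-0.12,0,0.009,0],[-0.12,0,0.009,0]]]' >/dev/null;python3 chk.py
```

```text
rail u -15.1 v 1.0 z 86.42 rot [179.84  -1.94  85.85] F [0.03 1.35 5.53] tq [0.62 0.06 0.04] t 26.25 pred sole gap 0.96
```

```bash
python3 -m pendant '[[[-0.12,0.01,0.012,0],[-0.12,0.01,0.012,0],[-0.12,0.01,0.012,0],[-0.12,0,0.012,0],[-0.12,0,0.012,0],[-0.12,0,0.012,0],[-0.12,0,0.012,0],[-0.12,0,0.012,0],[-0.12,0,0.012,0],[-0.12,0,0.012,0]]]' >/dev/null;python3 chk.py
```

```text
rail u -38.3 v 0.6 z 84.39 rot [179.84  -2.14  85.95] F [-0.97  2.51  5.79] tq [0.7  0.07 0.01] t 27.0833 pred sole gap 0.37
```

```bash
python3 -m pendant '[[[-0.12,0.01,0.011,0],[-0.12,0.01,0.011,0],[-0.12,0.01,0.011,0],[-0.12,0,0.011,0],[-0.12,0,0.011,0],[-0.12,0,0.011,0],[-0.12,0,0.011,0],[-0.12,0,0.011,0],[-0.12,0,0.011,0],[-0.12,0,0.011,0]]]' >/dev/null;python3 chk.py
```

```text
rail u -60.9 v 0.2 z 82.55 rot [179.86  -2.4   86.06] F [-0.34  2.71  5.52] tq [ 0.69  0.06 -0.04] t 27.9167 pred sole gap -0.08
```

```bash
python3 -m pendant '[[[-0.12,0,0.011,0],[-0.12,0,0.011,0],[-0.12,0,0.011,0],[-0.12,0,0.011,0],[-0.12,0,0.011,0],[-0.12,0,0.011,0],[-0.12,0,0.011,0],[-0.12,0,0.011,0],[-0.12,0,0.011,0],[-0.12,0,0.011,0]]]' >/dev/null;python3 chk.py
python3 - <<'E'
from h import *
s=save('side','s13.png');save('wrist','w13.png')
im=cv2.imread('pics/s13.png'); a=cv2.resize(im[140:230,220:330],None,fx=7,fy=6.5,interpolation=cv2.INTER_CUBIC); cv2.imwrite('pics/s13z.png',a)
im=cv2.imread('pics/w13.png'); cv2.imwrite('pics/w13z.png',cv2.resize(im[130:270,200:520],None,fx=2.5,fy=4,interpolation=cv2.INTER_CUBIC))
E
```

```text
rail u -85.9 v 0.5 z 80.51 rot [179.87  -2.45  86.11] F [-0.06  2.82  5.88] tq [ 0.7   0.03 -0.  ] t 28.75 pred sole gap -0.56
```

View pics/s13z.png

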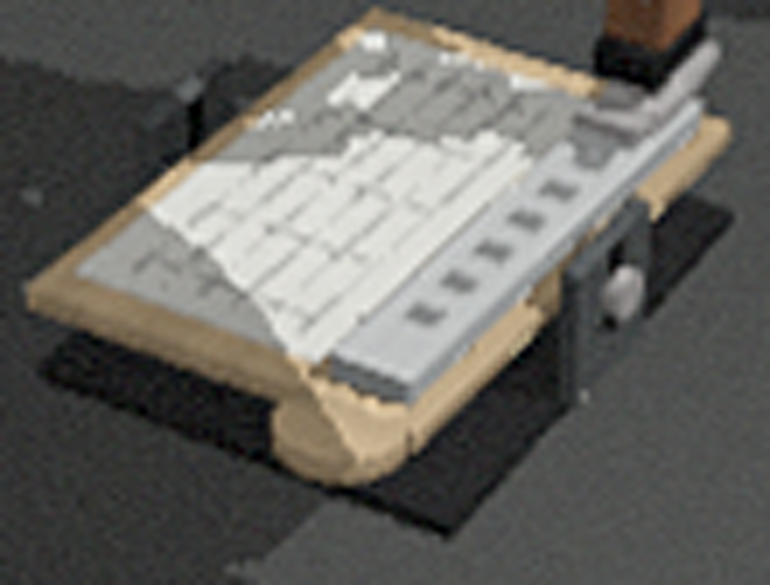

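View pics/w13z.png

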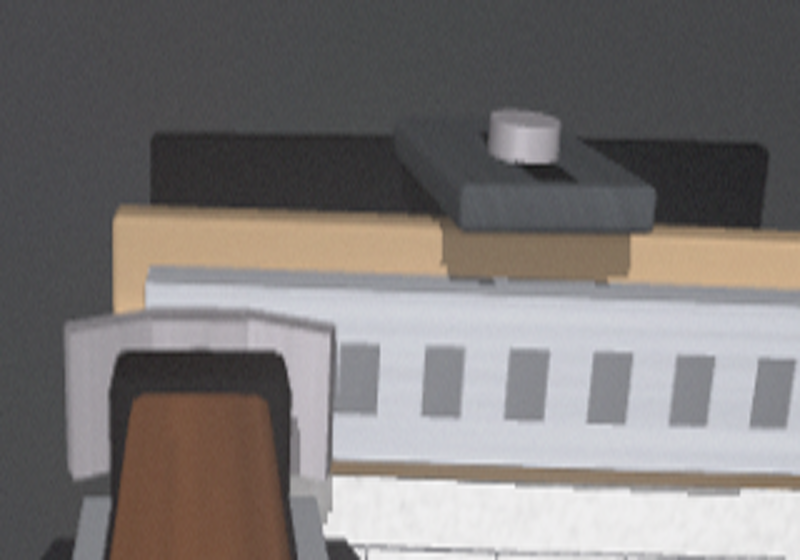

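```bash
python3 -m pendant '[[[-0.12,0,0.01,0],[-0.12,0,0.01,0],[-0.1,0,0.01,0],[0,0,0,0],[0,0,0,0],[0,0,-0.05,0],[0,0,-0.1,0],[0,0,-0.2,0],[0,0,0,0],[0,0,0,0]]]' >/dev/null;python3 chk.py
python3 - <<'E'
from h import *
s=save('wrist','w14.png')
im=cv2.imread('pics/w14.png'); cv2.imwrite('pics/w14z.png',cv2.resize(im[130:270,200:520],None,fx=2.5,fy=4,interpolation=cv2.INTER_CUBIC))
E
```

```text
rail u -94.9 v 4.1 z 83.75 rot [-179.72   -2.42   86.07] F [-1.04 -0.18 -3.78] tq [-0.01  0.01  0.01] t 29.6833 pred sole gap 3.23
```

View pics/w14z.png

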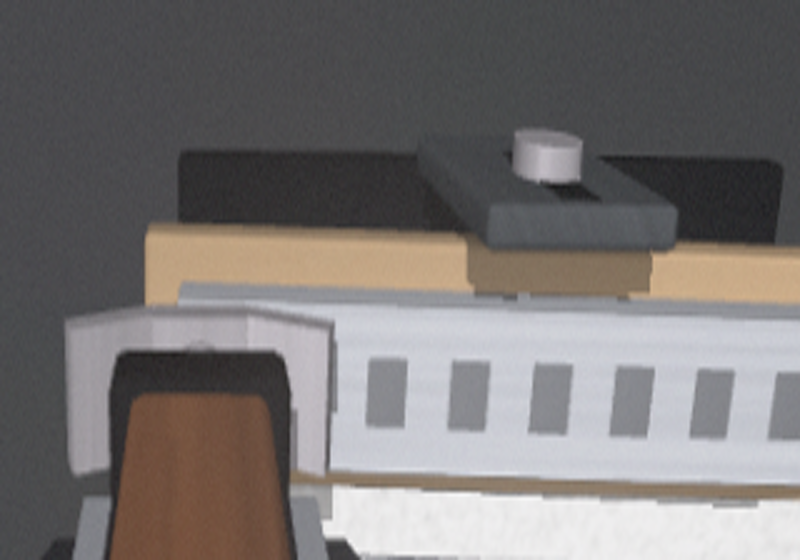

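```bash
python3 -m pendant '[[[0,0,-0.5,0],[0,0,-0.5,0],[0,0,-0.5,0],[0,0,-0.5,0],[0,0,-0.5,0],[0,0,0,0],[0.4,0,0,0],[0.6,0,0,0],[0.6,-0.1,0,0],[0.6,-0.2,0,0]]]' >/dev/null;python3 chk.py
python3 - <<'E'
from h import *
s=save('side','s15.png');save('top','t15.png'); save('wrist','w15.png')
im=cv2.imread('pics/s15.png'); a=cv2.resize(im[120:230,220:340],None,fx=5,fy=5,interpolation=cv2.INTER_CUBIC)
im=cv2.imread('pics/w15.png');cv2.imwrite('pics/s15z.png',a)
go(s,[483.5,267,130],49.2)
E
```

```text
rail u -52.1 v 10.4 z 141.6 rot [-179.75   -2.35   85.89] F [-0.66  0.24 -3.06] tq [-0.03  0.02  0.06] t 30.5667 pred sole gap 58.44
tool shift units(20mm): [19.47 -4.97  1.4 ] yaw now 85.89
turn units 8.0
```

View pics/s15z.png

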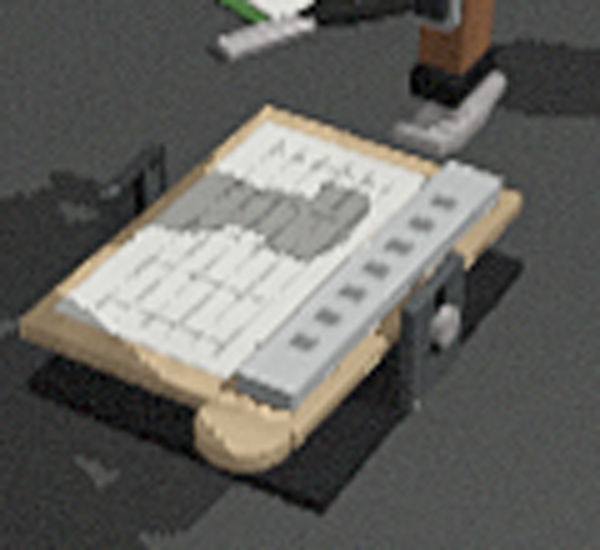

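View pics/w15.png

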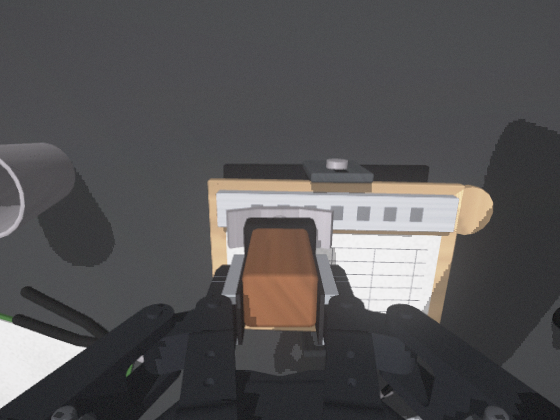

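```bash
python3 -m pendant '[[[0.6,-0.15,0,0],[0.85,-0.22,0,0],[0.85,-0.22,0,0],[0.85,-0.22,0,0],[0.85,-0.22,0,0],[0.85,-0.22,0,0],[0.85,-0.22,0,0],[0.85,-0.22,0,0],[0.85,-0.22,0,0],[0.85,-0.22,0,0]]]' >/dev/null
python3 - <<'E'
from h import *
s=sense();print(s['tool_pos'],s['tcp_rot'],s['ft_force']);go(s,[483.5,267,100])
E
```

```text
[517.97972691  46.59910872 144.95308823] [-179.40806837   -2.27465821   85.7873766 ] [-0.42877845  0.62099927 -3.33266795]
tool shift units(20mm): [10.77 -2.5   2.7 ] yaw now 85.79
```

```bash
python3 -m pendant '[[[0.85,-0.2,0.1,0],[0.85,-0.2,0.1,0],[0.85,-0.2,0.1,0],[0.85,-0.2,0.1,0],[0.85,-0.2,0.1,0],[0.85,-0.2,0.1,0],[0.85,-0.2,0.1,0],[0.85,-0.2,0.1,0],[0.85,-0.2,0.1,0],[0.85,-0.2,0.1,0]]]' >/dev/null
python3 - <<'E'
from h import *
s=sense();print(s['tool_pos'],s['tcp_rot'],s['ft_force']);go(s,[483.5,267,60])
E
```

```text
[483.30414671 231.08782165 129.63173516] [-179.24179848   -2.21007989   85.79438067] [ 0.12902922  0.21129128 -3.50895927]
tool shift units(20mm): [ 1.66 -0.07  3.55] yaw now 85.79
```

```bash
python3 -m pendant '[[[0.5,0,0.2,0],[0.4,0,0.3,0],[0.3,0,0.4,0],[0.2,0,0.4,0],[0.1,0,0.4,0],[0,0,0.4,0],[0,0,0.4,0],[0,0,0.2,0],[0,0,0,0],[0,0,0,0]]]' >/dev/null
python3 - <<'E'
from h import *
s=save('wrist','w16.png');save('side','s16.png');print(s['tool_pos'],s['tcp_rot'],s['ft_force']);go(s,[483.5,267,37])
im=cv2.imread('pics/s16.png'); cv2.imwrite('pics/s16z.png',cv2.resize(im[200:360,180:380],None,fx=4,fy=4,interpolation=cv2.INTER_CUBIC))
E
```

```text
[482.05290668 265.107412    67.57409036] [-178.94971071   -2.02224015   85.85012379] [ 0.16690584  0.14324894 -2.41945278]
tool shift units(20mm): [0.05 0.09 1.53] yaw now 85.85
```

View pics/s16z.png

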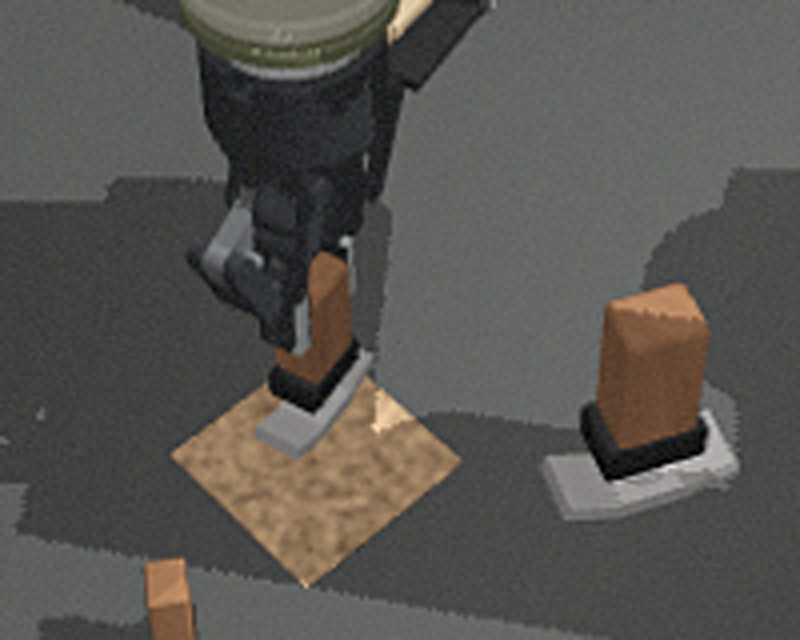

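View pics/w16.png

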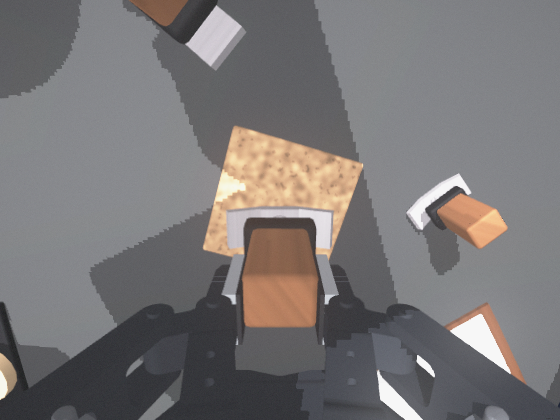

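```bash
python3 -m pendant '[[[0,0.05,0.2,0],[0,0.04,0.3,0],[0,0,0.3,0],[0,0,0.3,0],[0,0,0.2,0],[0,0,0.1,0],[0,0,0.05,0],[0,0,0,0],[0,0,0,0],[0,0,0,0]]]'
python3 - <<'E'
from h import *
s=save('wrist','w17.png');go(s,[483.5,267,33])
E
```

```text
time: 34.15
tool_pos: [485.1, 266.6, 37.6]
tcp_rot: [-179.1, -2.1, 85.8]
ft_force: [0.6, -0.6, -3.5]
finger_gap: 29.3
tool shift units(20mm): [ 0.   -0.08  0.23] yaw now 85.84
```

View pics/w17.png

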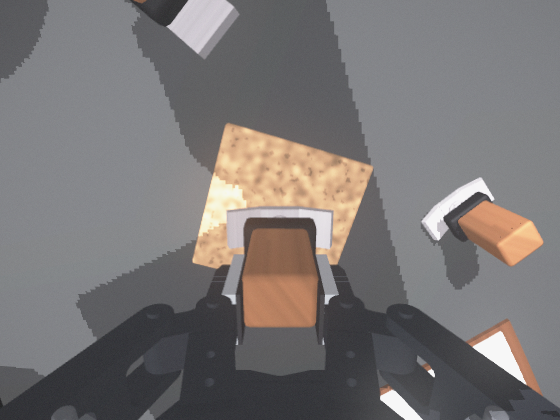

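```bash
python3 -m pendant '[[[0,-0.08,0.05,0],[0,0,0.05,0],[0,0,0.05,0],[0,0,0.05,0],[0,0,0.03,0],[0,0,0,0],[0,0,0,0],[0,0,0,0],[0,0,0,0],[0,0,0,0]]]'
```

```text
time: 35.03
tool_pos: [484.1, 267.3, 33.6]
tcp_rot: [-179.2, -2.2, 85.8]
ft_force: [-0.0, 0.3, -3.2]
finger_gap: 29.1
```

```bash
python3 -m pendant '[[[0,0,0.03,0],[0,0,0.03,0],[0,0,0.02,0],[0,0,0,0],[0,0,0,0],[0,0,0,0],[0,0,0,0],[0,0,0,0],[0,0,0,0],[0,0,0,0]]]'
```

```text
time: 35.87
tool_pos: [484.7, 267.5, 32.9]
tcp_rot: [-179.3, -2.2, 85.8]
ft_force: [-0.1, -0.1, -1.0]
finger_gap: 28.9
```

Touching down (about 2 N is taken by the mat). A little more, then release gently.

```bash
python3 -m pendant '[[[0,0,0.02,0],[0,0,0.02,0],[0,0,0,0],[0,0,0,0],[0,0,0,0],[0,0,0,0],[0,0,0,0],[0,0,0,0],[0,0,0,0],[0,0,0,0]]]'
python3 -m pendant '[[[0,0,0,0],[0,0,0,0],[0,0,0,0],[0,0,0,0],[0,0,0,0],[0,0,0,0],[0,0,0,0],[0,0,0,0],[0,0,0,0],[0,0,0,0]]]' 0.5
python3 - <<'E'
from h import *
s=save('wrist','w18.png');s=save('side','s18.png')
im=cv2.imread('pics/s18.png'); cv2.imwrite('pics/s18z.png',cv2.resize(im[200:360,180:380],None,fx=4,fy=4,interpolation=cv2.INTER_CUBIC))
E
```

```text
time: 36.7
tool_pos: [484.9, 267.6, 32.9]
tcp_rot: [-179.3, -2.2, 85.9]
ft_force: [0.0, -0.1, 0.5]
finger_gap: 28.5
time: 37.53
tool_pos: [486.5, 268.4, 33.7]
tcp_rot: [-179.5, -2.3, 85.9]
ft_force: [0.1, -0.1, -0.5]
finger_gap: 64.3
```

View pics/s18z.png

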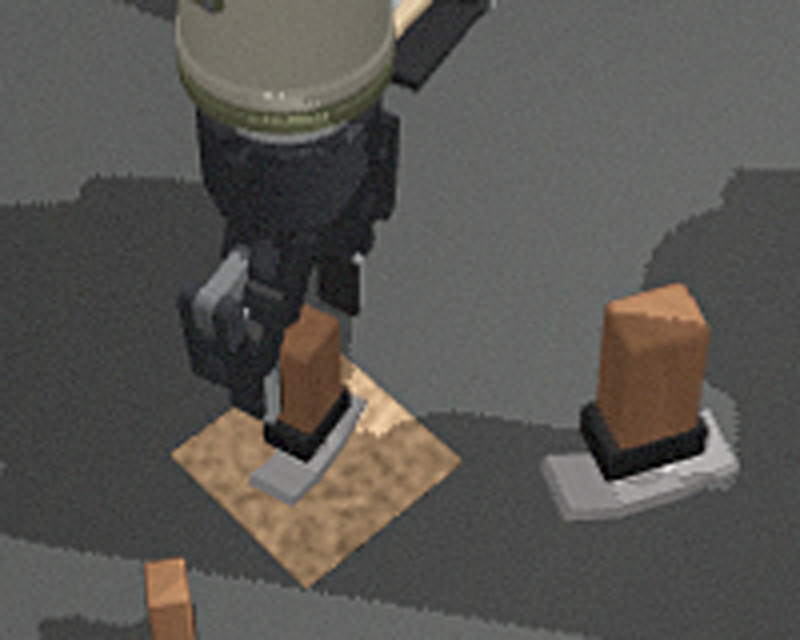

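View pics/w18.png

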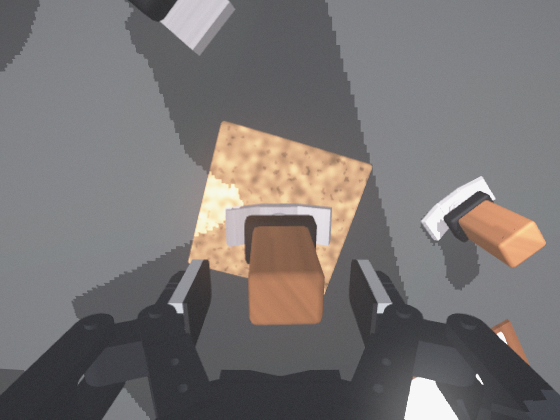

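Released and standing. Fingers are clear on both sides; retract straight up.

```bash
python3 -m pendant '[[[0,0,-0.3,0],[0,0,-0.5,0],[0,0,-0.6,0],[0,0,-0.7,0],[0,0,-0.8,0],[0,0,-0.8,0],[0,0,-0.8,0],[0,0,-0.8,0],[0,0,-0.8,0],[0,0,0,0]]]' 0.8
python3 -m pendant '[[[0,0,-0.5,0],[0,0,-0.5,0],[0,0,0,0],[0,0,0,0],[0,0,0,0],[0,0,0,0],[0,0,0,0],[0,0,0,0],[0,0,0,0],[0,0,0,0]]]'
python3 - <<'E'
from h import *
s=save('wrist','w19.png');S=sense();save('side','s19.png');save('top','t19.png')
im=cv2.imread('pics/s19.png'); cv2.imwrite('pics/s19z.png',cv2.resize(im[120:360,200:400],None,fx=2.5,fy=2.5,interpolation=cv2.INTER_CUBIC))
im=cv2.imread('pics/w19.png'); cv2.imwrite('pics/w19z.png',cv2.resize(im[110:260,180:400],None,fx=3.5,fy=3.5,interpolation=cv2.INTER_CUBIC))
a=cv2.imread('pics/top0.png');b=cv2.imread('pics/t19.png'); print(s['tool_pos'],s['tcp_rot'])
E
```

```text
time: 38.47
tool_pos: [487.9, 263.1, 171.5]
tcp_rot: [-179.8, -2.4, 85.9]
ft_force: [0.2, -0.8, 2.1]
finger_gap: 76.7
time: 39.3
tool_pos: [486.8, 261.7, 192.5]
tcp_rot: [-179.7, -2.4, 85.9]
ft_force: [-0.2, -0.1, -0.2]
finger_gap: 76.8
[486.78550025 261.69758938 192.45407172] [-179.65223479   -2.36160217   85.85965255]
```

View pics/s19z.png

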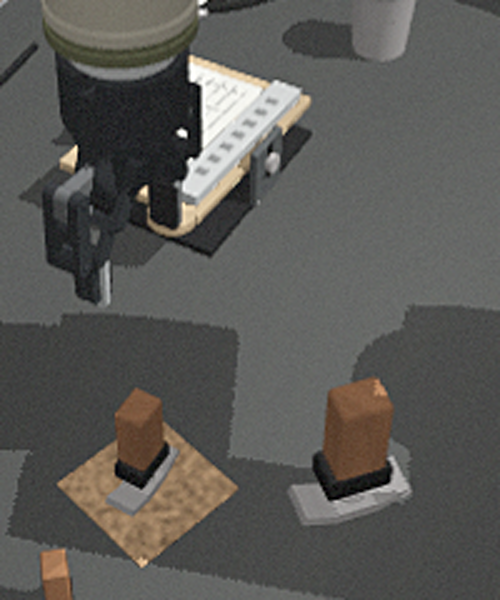

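View pics/w19z.png

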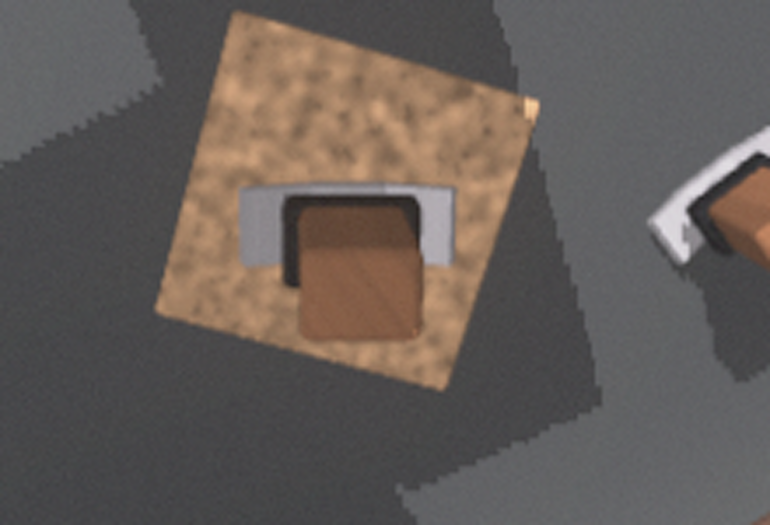

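View pics/t19.png

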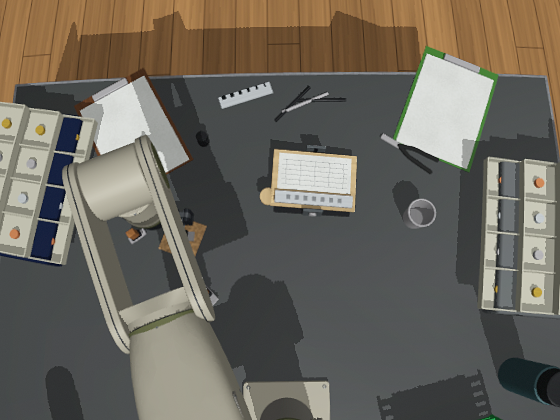

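```bash
python3 -c "
from bench import *
print(hand_in(), sense()['time'])"
```

```text
the job is handed in; nothing more can be done
the job is handed in; nothing more can be done
```

I gripped the press tool, set it on the rail at the tab end, and swept it to the other end in one pass without lifting. Then I stood it on the cork mat, let go, retracted and handed the job in at about 39 s; no verdict was reported.

- **Sweep:** the readings I took during the sweep (about one every 25 mm) put the load on the tool at roughly 7–10 N. Peaks between readings were not seen.
- **Catches:** in the side picture taken after lift-off, all seven look flush with the rail.
- **Tool on the mat:** it stands upright, roughly 5 mm from the mat's centre by the wrist picture. The canister, cup and pliers look unmoved in the top picture.

Four things did not agree or were off:

- **Finger tips:** they looked about 38 mm behind the stated TCP. My first grasp held only the very top of the handle, so I set the tool back down and regripped deeper twice. The finger gap then read 28.8 mm against the 30 mm handle.
- **Camera offset:** the fixed cameras and the wrist camera differed by 3–4 mm. I used positions from the wrist camera.
- **Board pitch:** the sweep felt about 0.08–0.09 rad, tab end higher, where the cameras gave about 0.06.
- **Hand tilt:** the gripper tilted up to about 2.5° over the moves, which did not affect the result as far as I could see.

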